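# Dose stir bars and start the magnetic stirrer

## Task

The magnetic stirrer was left switched to fast: first switch it off with its off key. Then set every glass dish from the silver tray upright on a stirring place of its own, centred on the drawn ring, and tip exactly one stir bar out of the glass tube into each dish, keeping the other bars in the tube. Lay the tube back home in its rest with its mouth up as before, and start the stirrer with the slow key last of all; leave the other things on the table alone.

Things in the scene. Friction and masses are not known exactly. Their poses are not given: they have to be found in the camera images.
- stirrer: three-place magnetic stirrer, fixed: white housing 196 (x) x 304 (y) mm; at the back a steel deck 50 mm high, 125 x 295 mm inside a spill rim that stands 7 mm above it; along the front a ledge 34 mm high with the key bank. Origin under its centre on the table, x to its back (away from the robot), y to its left, z up
- station_left (a point): left stirring place: centre of the thin 72 mm ring drawn on the steel deck, on the deck's surface (deck 50 mm above the table); the three rings are 92 mm apart
- station_mid (a point): middle stirring place, likewise
- station_right (a point): right stirring place, likewise
- key_off (a joint): grey push key of the interlocked key bank (marked with a ring, leftmost: stirrer off). Travel in m straight down: 0 up, 0.007 latched, 0.0087 end stop. Takes about 2 N; press to the end stop (force stop 5 to 6 N): it then stays down by itself and the key that was down springs up
- key_off_top (a point): centre of the top face (26 x 20 mm) of the off key, 46 mm above the table when up, 39 mm when latched; the keys are 34 mm apart
- key_slow (a joint): grey push key of the interlocked key bank (one dot, second from the left: slow). Travel in m straight down: 0 up, 0.007 latched, 0.0087 end stop. Takes about 2 N; press to the end stop (force stop 5 to 6 N): it then stays down by itself and the key that was down springs up
- key_slow_top (a point): centre of the top face (26 x 20 mm) of the slow key, 46 mm above the table when up, 39 mm when latched; the keys are 34 mm apart
- key_medium (a joint): grey push key of the interlocked key bank (two dots, third from the left: medium). Travel in m straight down: 0 up, 0.007 latched, 0.0087 end stop. Takes about 2 N; press to the end stop (force stop 5 to 6 N): it then stays down by itself and the key that was down springs up
- key_fast (a joint): grey push key of the interlocked key bank (three dots, rightmost: fast; it is latched down at the start). Travel in m straight down: 0 up, 0.007 latched, 0.0087 end stop. Takes about 2 N; press to the end stop (force stop 5 to 6 N): it then stays down by itself and the key that was down springs up
- tube_rest: fixed tube rest: aluminium base 150 x 62 mm, two black vee saddles 48 mm either side of its middle (10 mm thick, 32 mm wide), end stop at the low -x end; origin under its centre on the table. The tube lies along its x axis, mouth at +x and 15 degrees up. Between the saddles fingers have free room beside the tube and 35 mm below it
- rest_mid (a point): where the middle of the tube's axis lies when the tube is home in the rest, 60 mm above the underside of the rest
- tube: glass tube, 16 mm outside, 150 mm long, bore 11 mm, 40 g; origin at the outside of its closed end, z along it to the open mouth. Starts in the rest with 4 or 5 stir bars in single file near the closed end, perhaps with gaps. Bars begin to slide when the mouth points about 11 to 28 degrees below level, faster when steeper, and lie still when flatter; a bar tips out when half of it is past the rim
- tube_mid (a point): middle of the tube's axis, 75 mm from either end: the place to grip it
- bar_1: white PTFE-coated stir bar with round ends, 8 mm diameter, 20 mm long, 10 g, slippery (friction about 0.3); origin at its centre, z along it. Starts in the tube; may be absent
- bar_2: white PTFE-coated stir bar with round ends, 8 mm diameter, 20 mm long, 10 g, slippery (friction about 0.3); origin at its centre, z along it. Starts in the tube; may be absent
- bar_3: white PTFE-coated stir bar with round ends, 8 mm diameter, 20 mm long, 10 g, slippery (friction about 0.3); origin at its centre, z along it. Starts in the tube; may be absent
- bar_4: white PTFE-coated stir bar with round ends, 8 mm diameter, 20 mm long, 10 g, slippery (friction about 0.3); origin at its centre, z along it. Starts in the tube; may be absent
- bar_5: white PTFE-coated stir bar with round ends, 8 mm diameter, 20 mm long, 10 g, slippery (friction about 0.3); origin at its centre, z along it. Starts in the tube; may be absent
- dish_1: round glass dish, 60 mm outer diameter, 34 mm high, wall 2.5 mm, floor 3 mm thick, 60 g; origin under the centre of its bottom. Starts on the silver tray (tray floor 4 mm above the table, rim 28 mm, dish centres about 69 mm apart in a row along the tray); may be absent
- dish_2: round glass dish, 60 mm outer diameter, 34 mm high, wall 2.5 mm, floor 3 mm thick, 60 g; origin under the centre of its bottom. Starts on the silver tray (tray floor 4 mm above the table, rim 28 mm, dish centres about 69 mm apart in a row along the tray); may be absent
- dish_3: round glass dish, 60 mm outer diameter, 34 mm high, wall 2.5 mm, floor 3 mm thick, 60 g; origin under the centre of its bottom. Starts on the silver tray (tray floor 4 mm above the table, rim 28 mm, dish centres about 69 mm apart in a row along the tray); may be absent
- timer: white bench timer 61 x 68 x 29 mm, a bystander; origin under its centre
- dropper_bottle: small bottle with a dropper, 29 mm diameter, 82 mm high, a bystander; origin under its centre

How it is judged:
By the outcome, as a careful person would: the job done as asked, in the order asked, and still so for the second after the job is handed in, with the robot touching nothing.
Of bar_1, bar_2, bar_3, bar_4, bar_5 only 4 to 5 are there at a start; the rules pass over those that are not, and their reading is None.
Of dish_1, dish_2, dish_3 only 2 to 3 are there at a start; the rules pass over those that are not, and their reading is None.
At some moment in a run one of dish_1, dish_2, dish_3 may be knocked a few centimetres aside while the robot is not near it.
It also fails if it takes over 210 s, if anything falls off the work surface, if the arm or the gripper's body presses on something with over 40 N, if the wrist force passes 120 N, or if a joint passes its speed limit or range.

## Robot

A 6-joint arm with a two-finger parallel gripper is mounted at the origin on a cart in front of the work surface, level with it; the furniture and walls round the work are solid. World frame = base frame: x ahead of the robot, y to its left, z up, the work surface at z = 0. Lengths are in m, angles in rad, forces in N, time in s.
With the tool pointing down it reaches from about 0.35 to 0.8 m from the base axis. Payload 7.3 kg.
Tool frame: the origin (TCP) lies between the finger pads; the fingertips stand 8 mm ahead of it and the grasp point (between the pads) lies 11 mm behind it; z points along the fingers, y is the line along which they close (so a half turn about z gives the same grasp; the last joint's range is limited). The gripper opens to 85 mm and grips with 20 to 120 N. Pads are 22 mm wide; open, the fingers measure 114 mm over their backs; the gripper's body (76 mm by 85 mm) begins 54 mm behind the grasp point. The pads swing forward as they close: fully open they stand 13 mm farther back than shut.
Start: joints at [-0.146, 0.342, 1.524, -0, 1.275, -0.146], TCP at [0.525, 0, 0.239] pointing down, gripper open.
Joint ranges: [-2.53, 2.53], [-0.77, 2.02], [0.04, 2.7], [-1, 4.14], [0.28, 2.66], [-3.11, 3.11]. Speed limits (rad/s): [2.57, 2.57, 3.14, 3.14, 3.14, 3.14].

## Interface

Orientations are given as a unit quaternion [x, y, z, w].
In Python, from bench import r, imaging gives the robot as it stands. The module is installed in compiled form; this text tells all that it offers.
- The arm moves only by the shell command python3 -m handwheel 'ROWS' [OPENING] [FORCE]. ROWS is JSON, a list of rows, each a list of 2 entries, a list of its own where there are three numbers: the shift along the world's x, y, z in units of 30 mm (1.0 is 30 mm), then the turn about the world's z in units of 5 degrees (1.0 is 5 degrees). In form: [[[tx, ty, tz], roll], ...]. A call has exactly 8 rows; each row shifts and turns the commanded pose from where the row before left it; what a row does not reach is not made up. A row lasts 1/10 s, in which the tool goes at most 50 mm and 8.59 degrees, less where a joint would pass 70% of its speed; a pose out of reach is approached as far as the arm can. A call is refused whole if a number of a shift passes 1 or a number of a turn 1, either way. A call with a gripper value outside its range is refused whole. OPENING is the opening, from 0 (shut) to 1 (fully open), set as the call begins (- or left out, the last holds). The fingers move at their own pace and stop on an object; FORCE is the grip in N (left out, the last holds). Time passes only in rows, so rows that do not move let the fingers close, or fill a call up. It gives the time, the measured TCP pose, the force, the opening and the grip force at its end, in the units of the state.
- r.read_state(): the state, without advancing time (a new reading comes with each control period).
- imaging.snapshot(name): name is "scene" or "side" or "wrist"; returns a dict with "img" (420x560x3 uint8, blue, green, red), "depth" (420x560 float32, m along the optical axis (not along the pixel's ray), 0 where there is no reading), "intrinsics" (3x3 intrinsics, pixels), "rvec" (rotation vector, rad) and "tvec" (3), from world to camera coordinates, as OpenCV has them. Camera axes: x right, y down, z forward; pixel columns grow to the right and rows downward; lengths in m; the calibration is good to about 2 mm. The wrist camera is an equidistant fisheye: a pixel r from the principal point sees the ray r / f radians off the axis. A picture is of the moment at which its call begins.
- r.job_done(): hands the job in; it is judged then, once.
The state is a dict: "time": time; "joints": joint angles; "qvel": joint speeds; "tau": joint torques, N m; "tcp_pos": TCP position; "tool_rot": TCP orientation; "force": force on the tool from outside, world axes, zero at the start; "wrist_torque": the same for the moment, N m; "opening": finger opening in m; "grip_force": force on a finger pad.
Only numpy, scipy, OpenCV 4.12 (cv2) and the standard library are available. Lean on these libraries where they do the work, as an engineer would, in place of code of your own. Each camera call takes 0.05 s, during which the arm holds its last target. There are 200 camera calls.

## Working session

There is one attempt and no reset: what is moved stays moved. The work goes in short steps, Python scripts to look and compute and a shell command to move; the robot and the scene stay as the last step left them, time stands still between calls to the robot, and variables do not carry over. Pictures are saved under pics/ and viewed, at most 14 in all, crops included, and the job is handed in when it is done.

```bash
mkdir -p pics; cat > h.py <<'E'
from bench import r, imaging
import numpy as np, cv2
def snap(cam, name=None):
    s=imaging.snapshot(cam); s["R"]=cv2.Rodrigues(np.array(s["rvec"],float))[0]; s["t"]=np.array(s["tvec"],float).ravel()
    if name: cv2.imwrite(f"pics/{name}.png", s["img"])
    np.save(f"/tmp/{cam}.npy", s, allow_pickle=True)
    return s
def last(cam): return np.load(f"/tmp/{cam}.npy",allow_pickle=True).item()
def ray(s,u,v):
    K=s["intrinsics"]; d=np.array([(u-K[0,2])/K[0,0],(v-K[1,2])/K[1,1],1.]); return -s["R"].T@s["t"], s["R"].T@d
def at_z(s,u,v,z):   # pixel -> world point on plane z
    c,d=ray(s,u,v); return c+d*(z-c[2])/d[2]
def at_depth(s,u,v):
    c,d=ray(s,u,v); return c+d*s["depth"][int(round(v)),int(round(u))]
def proj(s,p):
    q=s["R"]@np.asarray(p,float)+s["t"]; q=s["intrinsics"]@q; return q[:2]/q[2]
def crop(s,u0,v0,u1,v1,k,name): cv2.imwrite(f"pics/{name}.png",cv2.resize(s["img"][v0:v1,u0:u1],None,fx=k,fy=k,interpolation=cv2.INTER_CUBIC))
E
python3 - <<'E'
from h import *
np.set_printoptions(precision=3,suppress=True)
a=snap("scene"); b=snap("side"); 
for s in (a,b): print(-s["R"].T@s["t"], s["R"][2], s["intrinsics"][0,0])
cv2.imwrite("pics/a.png",np.vstack([a["img"],b["img"]])[:, :]) if 0 else None
cv2.imwrite("pics/scene.png",cv2.resize(a["img"],(800,600),interpolation=cv2.INTER_CUBIC)); cv2.imwrite("pics/side.png",cv2.resize(b["img"],(800,600),interpolation=cv2.INTER_CUBIC))
print(r.read_state())
E
```

```text
[-0.245  0.641  0.646] [ 0.671 -0.547 -0.501] 417.88910163876585
[ 0.128 -1.197  0.867] [ 0.261  0.805 -0.533] 498.2481275944112
{'time': 0.1, 'joints': array([-0.146,  0.343,  1.525,  0.   ,  1.275, -0.146]), 'qvel': array([-0.   , -0.004, -0.002, -0.002, -0.   , -0.001]), 'tau': array([  0.001, -43.445, -24.649,  -0.   ,   0.005,   0.   ]), 'tcp_pos': array([0.525, 0.   , 0.239]), 'tool_rot': array([ 0.707,  0.707, -0.   , -0.001]), 'force': array([-0.11 , -0.39 , -0.807]), 'wrist_torque': array([ 0.013, -0.061,  0.04 ]), 'grip_force': 0.0, 'opening': 0.08569986967861404}
```

View pics/scene.png

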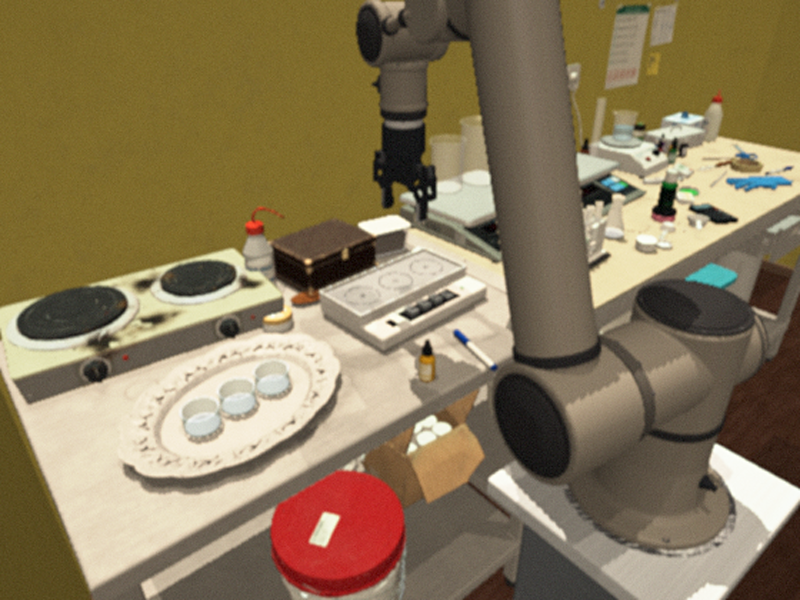

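View pics/side.png

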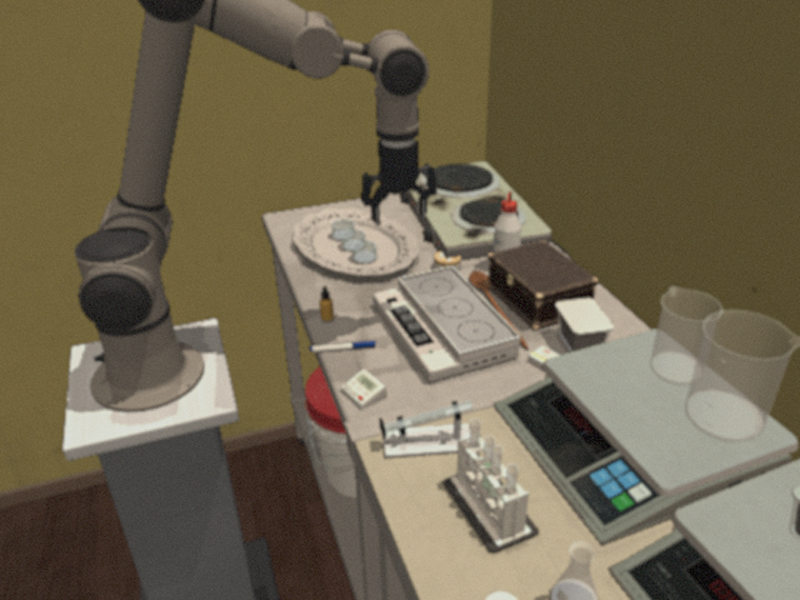

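```bash
cat > rect.py <<'E'
from h import *
def rect(s,x0,y0,w,h,z,ppm=1.0):  # orthographic: col = (y0 - y), row = (x0 - x) ; w along y, h along x in mm ; image up = +x, left=+y
    H,W=int(h*ppm),int(w*ppm)
    jj,ii=np.meshgrid(np.arange(W),np.arange(H))
    P=np.stack([x0-ii/ppm/1e3, y0-jj/ppm/1e3, np.full(jj.shape,z)],-1).reshape(-1,3)
    q=(P@s["R"].T+s["t"])@s["intrinsics"].T; q=(q[:,:2]/q[:,2:]).reshape(H,W,2).astype(np.float32)
    return cv2.remap(s["img"],q[...,0],q[...,1],cv2.INTER_CUBIC)
E
python3 - <<'E'
from rect import *
np.set_printoptions(precision=3,suppress=True)
a=last("scene"); b=last("side"); k=.7
for n,u,v in [("d1",202,420),("d2",238,398),("d3",272,380),("ringL",362,296),("ringM",397,279),("ringR",428,266),("bottle",427,350)]: print(n,at_depth(a,u*k,v*k))
for n,u,v in [("ringL",435,287),("ringM",457,308),("ringR",477,330),("keyoff",391,308),("keyfast",425,345),("tubemouth",471,407),("tubeclosed",385,428),("timer",364,386),("bottle",326,305),("d1",343,232),("d3",363,253),("restbase",425,441)]: print(n,at_depth(b,u*k,v*k))
E
```

```text
d1 [0.482 0.435 0.037]
d2 [0.491 0.37  0.039]
d3 [0.501 0.304 0.037]
ringL [0.612 0.036 0.05 ]
ringM [ 0.626 -0.066  0.048]
ringR [ 0.627 -0.156  0.049]
bottle [0.371 0.077 0.065]
ringL [0.613 0.025 0.056]
ringM [ 0.627 -0.065  0.053]
ringR [ 0.632 -0.153  0.055]
keyoff [0.505 0.006 0.038]
keyfast [ 0.528 -0.138  0.034]
tubemouth [ 0.553 -0.307  0.005]
tubeclosed [ 0.377 -0.349  0.047]
timer [ 0.382 -0.207  0.026]
bottle [0.376 0.053 0.047]
d1 [0.502 0.381 0.039]
d3 [0.52  0.263 0.035]
restbase [ 0.441 -0.367  0.013]
```

```bash
python3 - <<'E'
from rect import *
a=last("scene"); b=last("side")
def grid(im,x0,y0,ppm=1):
    for i in range(0,im.shape[0]):
        x=x0*1000-i/ppm
        if abs(x/50-round(x/50))<0.4/50/ppm*1: cv2.putText(im,f"{round(x)}",(0,i+4),0,.33,(0,0,255),1); im[i,::8]=(0,0,255)
    for j in range(im.shape[1]):
        y=y0*1000-j/ppm
        if abs(y/50-round(y/50))<0.4/50/ppm: cv2.putText(im,f"{round(y)}",(j-8,10),0,.33,(255,0,0),1); im[::8,j]=(255,0,0)
    return im
P=lambda s,x0,y0,w,h,z,k: grid(rect(s,x0,y0,w,h,z,k),x0,y0,k)
top=np.hstack([P(a,.72,.12,400,280,.05,1),P(b,.72,.12,400,280,.05,1)])
bot=np.hstack([P(a,.58,.5,400,200,.038,1),P(b,.58,.5,400,200,.038,1)])
cv2.imwrite("pics/r1.png",np.vstack([top,bot]))
t=np.hstack([P(b,.56,-.28,130,200,.06,3)])
cv2.imwrite("pics/r2.png",t)
E
```

```text
(no output)
```

View pics/r1.png

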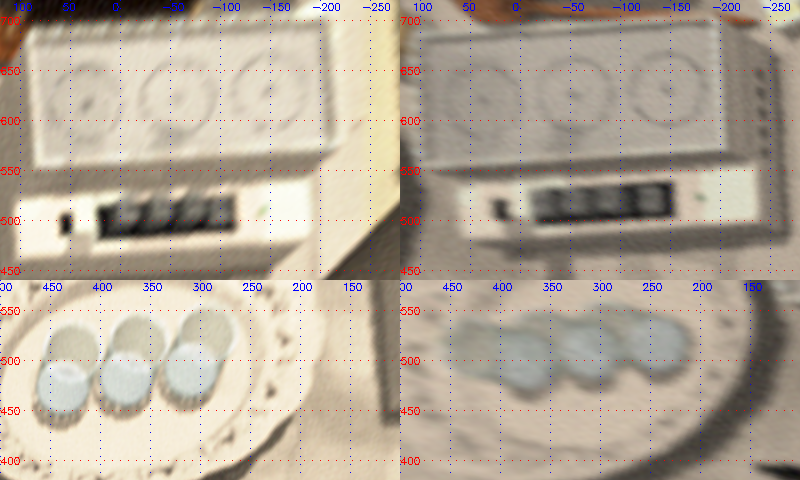

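View pics/r2.png

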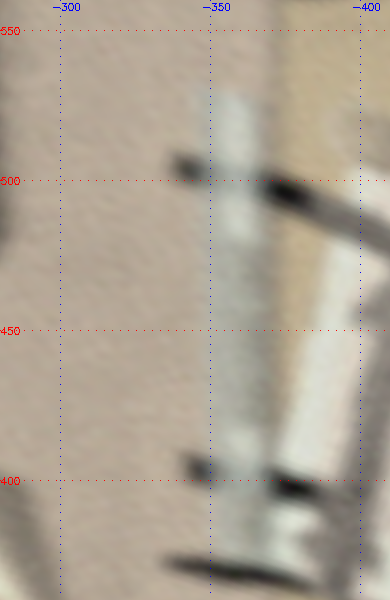

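```bash
cat > wr.py <<'E'
from rect import *
def wproj(s,P):
    q=np.asarray(P,float)@s["R"].T+s["t"]; K=s["intrinsics"]
    rho=np.hypot(q[...,0],q[...,1]); th=np.arctan2(rho,q[...,2]); m=th/np.maximum(rho,1e-9)
    return np.stack([K[0,0]*q[...,0]*m+K[0,2],K[1,1]*q[...,1]*m+K[1,2]],-1)
def wrect(s,x0,y0,w,h,z,ppm=1.0):
    H,W=int(h*ppm),int(w*ppm); jj,ii=np.meshgrid(np.arange(W),np.arange(H))
    q=wproj(s,np.stack([x0-ii/ppm/1e3, y0-jj/ppm/1e3, np.full(jj.shape,z)],-1)).astype(np.float32)
    return cv2.remap(s["img"],q[...,0],q[...,1],cv2.INTER_CUBIC)
def grid(im,x0,y0,ppm=1,st=50):
    H,W=im.shape[:2]
    for x in np.arange(np.ceil((x0*1e3-H/ppm)/st)*st,x0*1e3,st):
        i=int(round((x0*1e3-x)*ppm)); 
        if i<H: im[i,::8]=(0,0,255); cv2.putText(im,f"{int(x)}",(0,i+4),0,.33,(0,0,255),1)
    for y in np.arange(np.ceil((y0*1e3-W/ppm)/st)*st,y0*1e3,st):
        j=int(round((y0*1e3-y)*ppm)); 
        if j<W: im[::8,j]=(255,0,0); cv2.putText(im,f"{int(y)}",(j-8,10),0,.33,(255,0,0),1)
    return im
E
python3 - <<'E'
from wr import *
s=snap("wrist"); print(-s["R"].T@s["t"], s["R"][2], s["intrinsics"])
im=grid(wrect(s,.72,.12,400,290,.048,2),.72,.12,2)
cv2.imwrite("pics/w1.png",im)
E
```

```text
[0.5251929  0.08424425 0.37364951] [-0.00177556 -0.32651988 -0.94518867] [[325.1922621    0.         285.13443368]
 [  0.         325.1922621  209.13199074]
 [  0.           0.           1.        ]]
```

View pics/w1.png

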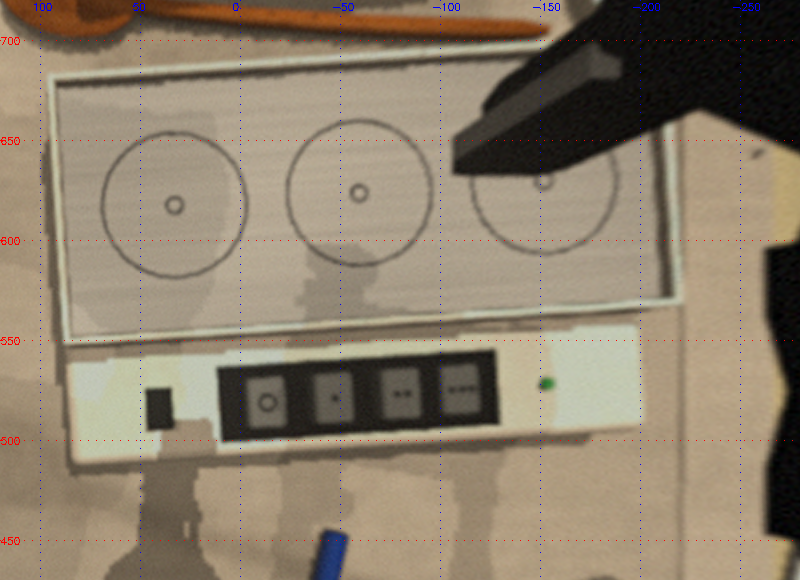

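```bash
python3 -m handwheel '[[[-0.2,-0.45,-0.8],0.75],[[0,0,-0.8],0],[[0,0,-0.8],0],[[0,0,-0.8],0],[[0,0,-0.8],0],[[0,0,-0.8],0],[[0,0,-0.8],0],[[0,0,-0.3],0]]' 0 40
python3 -m handwheel '[[[0,0,-0.1],0],[[0,0,-0.1],0],[[0,0,-0.05],0],[[0,0,-0.05],0],[[0,0,-0.05],0],[[0,0,-0.05],0],[[0,0,0],0],[[0,0,0],0]]'
```

```text
time: 0.95
tcp_pos: [0.5175, -0.0133, 0.0601]
tool_rot: [0.684, 0.73, -0.001, -0.002]
force: [-0.8, -0.8, 0.4]
opening: 0.0
grip_force: 0.0
time: 1.75
tcp_pos: [0.5191, -0.0135, 0.0504]
tool_rot: [0.684, 0.73, 0.0, 0.0]
force: [0.7, 0.1, 0.9]
opening: -0.0
grip_force: 0.4
```

```bash
python3 -m handwheel '[[[0,0,-0.05],0],[[0,0,-0.05],0],[[0,0,-0.03],0],[[0,0,0],0],[[0,0,0],0],[[0,0,0],0],[[0,0,0],0],[[0,0,0],0]]'
python3 -m handwheel '[[[0,0,-0.03],0],[[0,0,-0.03],0],[[0,0,0],0],[[0,0,0],0],[[0,0,0],0],[[0,0,0],0],[[0,0,0],0],[[0,0,0],0]]'
```

```text
time: 2.55
tcp_pos: [0.519, -0.0135, 0.0464]
tool_rot: [0.684, 0.73, 0.0, 0.0]
force: [-0.6, 0.9, 1.0]
opening: 0.0001
grip_force: 0.5
time: 3.35
tcp_pos: [0.519, -0.0135, 0.0452]
tool_rot: [0.684, 0.73, 0.0, 0.0]
force: [-0.8, 0.4, 7.1]
opening: -0.0
grip_force: 3.5
```

```bash
python3 -m handwheel '[[[0,0,1],0],[[0,0,1],0],[[0,0.5,1],0],[[0,0.7,1],0],[[0,0.9,1],0],[[0,0.9,1],0],[[-0.1,0.9,0.5],0],[[-0.1,0.9,0],0]]' 1 40
python3 -m handwheel '[[[-0.1,0.9,0],0],[[-0.1,0.9,0],0],[[-0.1,0.9,0],0],[[-0.1,0.9,0],0],[[0,0.9,0],0],[[0,0.9,0],0],[[0,0,0],0],[[0,0,0],0]]'
python3 - <<'E'
from wr import *
s=snap("wrist"); print(-s["R"].T@s["t"])
A=grid(wrect(s,.58,.50,300,200,.038,2),.58,.50,2)
B=grid(wrect(s,.58,.12,200,150,.046,2),.58,.12,2)
im=np.zeros((600,800,3),np.uint8)
raw=s["img"]; im[:400,:600]=A; im[400:600,:266]=cv2.resize(raw,(266,200)); im[400:600,270:670]=B[:200]
cv2.imwrite("pics/w2.png",im)
E
```

```text
time: 4.15
tcp_pos: [0.5138, 0.1317, 0.2421]
tool_rot: [0.684, 0.73, 0.002, 0.002]
force: [1.1, -0.8, -0.1]
opening: 0.0856
grip_force: 0.0
time: 4.95
tcp_pos: [0.5006, 0.2926, 0.239]
tool_rot: [0.683, 0.73, -0.001, -0.0]
force: [-0.7, -0.2, -1.0]
opening: 0.0852
grip_force: 0.0
[0.49544146 0.37676097 0.37388348]
```

View pics/w2.png

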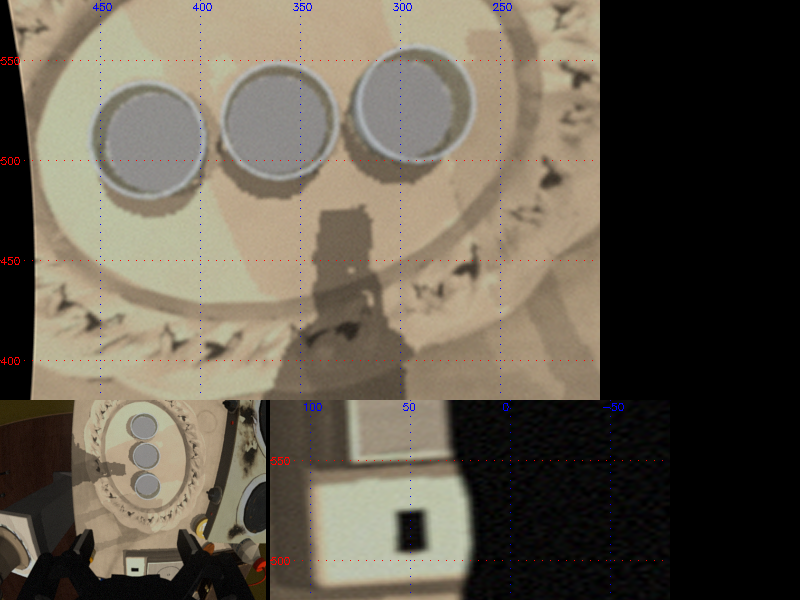

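```bash
python3 -m handwheel '[[[0.9,0,-0.5],0.75],[[0,0,-0.9],0],[[0,0,-0.9],0],[[0,0,-0.9],0],[[0,0,-0.9],0],[[0,0,-0.9],0],[[0,0,-0.9],0],[[0,0,-0.7],0]]' 0.88 30
python3 -m handwheel '[[[0,0,-0.3],0],[[0,0,-0.2],0],[[0,0,-0.14],0],[[0,0,0],0],[[0,0,0],0],[[0,0,0],0],[[0,0,0],0],[[0,0,0],0]]'
python3 -m handwheel '[[[0,0,0],0],[[0,0,0],0],[[0,0,0],0],[[0,0,0],0],[[0,0,0],0],[[0,0,0],0],[[0,0,0.2],0],[[0,0,0.3],0]]' 0.6 30
```

```text
time: 5.8
tcp_pos: [0.5277, 0.2909, 0.0401]
tool_rot: [0.66, 0.751, -0.001, -0.0]
force: [0.3, -0.1, -0.0]
opening: 0.0752
grip_force: 0.0
time: 6.6
tcp_pos: [0.5281, 0.2926, 0.0227]
tool_rot: [0.659, 0.752, 0.0, 0.0]
force: [-0.8, 0.4, 0.8]
opening: 0.0751
grip_force: 0.0
time: 7.4
tcp_pos: [0.5275, 0.2923, 0.0372]
tool_rot: [0.659, 0.752, -0.001, -0.0]
force: [0.7, 0.7, -0.6]
opening: 0.0597
grip_force: 32.6
```

```bash
python3 -m handwheel '[[[0,0,1],0],[[0,-0.2,1],0],[[0.1,-0.5,1],0],[[0.2,-1,0],0],[[0.2,-1,0],0],[[0.2,-1,0],0],[[0.2,-1,0],0],[[0.2,-1,0],0]]'
python3 -m handwheel '[[[0.25,-1,0],0],[[0.25,-1,0],0],[[0.25,-1,0],0],[[0.25,-1,0],0],[[0.25,-1,0],0],[[0.25,-1,0],0],[[0.25,-1,0],0],[[0.25,-1,0],0]]'
python3 -m handwheel '[[[0.2,-0.7,0],0],[[0.08,-0.3,0],0],[[0,0,-0.5],0],[[0,0,-0.6],0],[[0,0,-0.5],0],[[0,0,-0.2],0],[[0,0,0],0],[[0,0,0],0]]'
python3 -m handwheel '[[[0,0,-0.07],0],[[0,0,-0.07],0],[[0,0,0],0],[[0,0,0],0],[[0,0,0],0],[[0,0,0],0],[[0,0,0],0],[[0,0,0],0]]'
```

```text
time: 8.2
tcp_pos: [0.5612, 0.1203, 0.128]
tool_rot: [0.659, 0.752, 0.0, 0.0]
force: [0.3, -0.4, -1.1]
opening: 0.0592
grip_force: 32.7
time: 9.0
tcp_pos: [0.6212, -0.1198, 0.128]
tool_rot: [0.659, 0.752, 0.0, 0.0]
force: [-0.1, 0.5, -0.9]
opening: 0.0592
grip_force: 32.7
time: 9.8
tcp_pos: [0.6298, -0.1483, 0.0742]
tool_rot: [0.659, 0.752, 0.0, 0.0]
force: [0.5, 0.2, -0.3]
opening: 0.0598
grip_force: 32.7
time: 10.6
tcp_pos: [0.6294, -0.1485, 0.0693]
tool_rot: [0.659, 0.752, 0.0, 0.0]
force: [-1.0, -0.5, -0.4]
opening: 0.0595
grip_force: 32.7
```

```bash
python3 -m handwheel '[[[0,0,0],0],[[0,0,0],0],[[0,0,0],0],[[0,0,0.5],0],[[0,0,0.75],0],[[0,0,0.75],0],[[-0.2,1,0],0],[[-0.2,1,0],0]]' 0.88
python3 -m handwheel '[[[-0.22,1,0],0],[[-0.22,1,0],0],[[-0.22,1,0],0],[[-0.22,1,0],0],[[-0.22,1,0],0],[[-0.22,1,0],0],[[-0.22,1,0],0],[[-0.22,1,0],0]]'
python3 -m handwheel '[[[-0.22,1,0],0],[[-0.22,1,0],0],[[-0.22,1,0],0],[[-0.22,1,0],0],[[-0.22,1,0],0],[[-0.22,1,0],0],[[-0.2,0.95,0],0],[[0,0,0],0]]'
python3 - <<'E'
from wr import *
s=snap("wrist"); a=snap("scene")
A=grid(wrect(s,.60,.50,300,200,.038,1.6),.60,.50,1.6)
B=grid(rect(a,.70,.10,300,150,.084,1.6),.70,.10,1.6)
im=np.zeros((600,800,3),np.uint8)
im[:320,:480]=A; im[330:570,:480]=B; cv2.imwrite("pics/w3.png",im)
E
```

```text
time: 11.4
tcp_pos: [0.618, -0.0888, 0.1315]
tool_rot: [0.66, 0.751, 0.001, 0.002]
force: [-0.0, 0.3, 0.4]
opening: 0.0751
grip_force: 0.0
time: 12.2
tcp_pos: [0.5646, 0.1528, 0.1306]
tool_rot: [0.659, 0.752, 0.001, 0.001]
force: [0.3, -0.6, 0.0]
opening: 0.0753
grip_force: 0.0
time: 13.0
tcp_pos: [0.5181, 0.3635, 0.1305]
tool_rot: [0.658, 0.753, 0.001, -0.0]
force: [-0.4, 0.1, -0.4]
opening: 0.0754
grip_force: 0.0
```

View pics/w3.png

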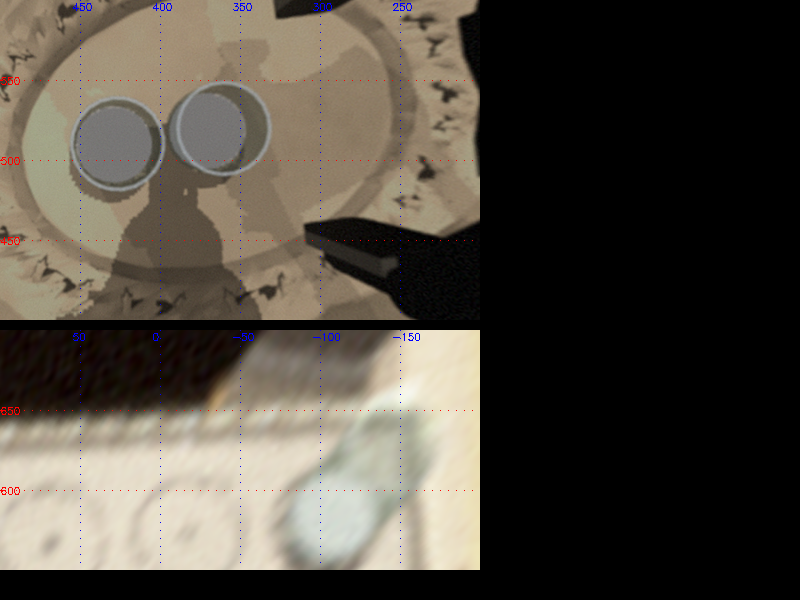

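```bash
python3 -m handwheel '[[[0,0,-0.6],0],[[0,0,-0.9],0],[[0,0,-0.9],0],[[0,0,-0.6],0],[[0,0,-0.3],0],[[0,0,-0.26],0],[[0,0,0],0],[[0,0,0],0]]'
python3 -m handwheel '[[[0,0,0],0],[[0,0,0],0],[[0,0,0],0],[[0,0,0],0],[[0,0,0],0],[[0,0,0],0],[[0,0,0.2],0],[[0,0,0.3],0]]' 0.6 30
python3 -m handwheel '[[[0,0,1],0],[[0,-0.2,1],0],[[0.1,-0.5,1],0],[[0.25,-1,0],0],[[0.25,-1,0],0],[[0.25,-1,0],0],[[0.25,-1,0],0],[[0.25,-1,0],0]]'
python3 -m handwheel '[[[0.26,-1,0],0],[[0.26,-1,0],0],[[0.26,-1,0],0],[[0.26,-1,0],0],[[0.26,-1,0],0],[[0.26,-1,0],0],[[0.26,-1,0],0],[[0.26,-1,0],0]]'
python3 -m handwheel '[[[0.07,-0.2,0],0],[[0,0,0],0],[[0,0,-0.5],0],[[0,0,-0.6],0],[[0,0,-0.5],0],[[0,0,-0.2],0],[[0,0,-0.08],0],[[0,0,-0.07],0]]'
python3 -m handwheel '[[[0,0,0],0],[[0,0,0],0],[[0,0,0],0],[[0,0,0],0],[[0,0,0],0],[[0,0,0],0],[[0,0,0],0],[[0,0,0],0]]'
```

```text
time: 13.9
tcp_pos: [0.5197, 0.36, 0.0233]
tool_rot: [0.659, 0.752, 0.001, 0.0]
force: [0.1, -0.2, -0.7]
opening: 0.0751
grip_force: 0.0
time: 14.7
tcp_pos: [0.5186, 0.3599, 0.0376]
tool_rot: [0.659, 0.752, -0.0, -0.0]
force: [0.2, 0.6, -0.9]
opening: 0.0596
grip_force: 32.6
time: 15.5
tcp_pos: [0.5597, 0.1879, 0.1282]
tool_rot: [0.659, 0.752, 0.0, 0.0]
force: [0.3, -1.0, -1.5]
opening: 0.0592
grip_force: 32.7
time: 16.3
tcp_pos: [0.6222, -0.0522, 0.1282]
tool_rot: [0.659, 0.752, 0.0, 0.0]
force: [0.7, -0.5, -0.9]
opening: 0.0595
grip_force: 32.7
time: 17.1
tcp_pos: [0.6241, -0.0561, 0.0701]
tool_rot: [0.659, 0.752, 0.0, 0.0]
force: [-6.8, 2.4, 14.6]
opening: 0.0595
grip_force: 33.9
time: 17.9
tcp_pos: [0.6246, -0.0566, 0.0702]
tool_rot: [0.659, 0.752, 0.001, 0.001]
force: [-1.9, 2.2, 6.1]
opening: 0.0592
grip_force: 33.2
```

```bash
python3 -m handwheel '[[[0,0,0],0],[[0,0,0],0],[[0,0,0],0],[[0,0,0.5],0],[[0,0,0.75],0],[[0,0,0.75],0],[[-0.23,1,0],0],[[-0.23,1,0],0]]' 0.88
python3 -m handwheel '[[[-0.24,1,0],0],[[-0.24,1,0],0],[[-0.24,1,0],0],[[-0.24,1,0],0],[[-0.24,1,0],0],[[-0.24,1,0],0],[[-0.24,1,0],0],[[-0.24,1,0],0]]'
python3 -m handwheel '[[[-0.23,1,0],0],[[-0.23,1,0],0],[[-0.23,1,0],0],[[-0.23,1,0],0],[[-0.23,1,0],0],[[-0.23,1,0],0],[[-0.04,0.11,0],0],[[0,0,0],0]]'
cat > circ.py <<'E'
from wr import *
def circles(s,x0,y0,w,h,z,R=30,fn=wrect,n=3):
    im=cv2.GaussianBlur(cv2.cvtColor(fn(s,x0,y0,w,h,z,3),cv2.COLOR_BGR2GRAY),(5,5),0)
    c=cv2.HoughCircles(im,cv2.HOUGH_GRADIENT,1,90,param1=80,param2=18,minRadius=int(3*(R-2)),maxRadius=int(3*(R+1)))
    return [] if c is None else [(round(x0-v/3e3,4),round(y0-u/3e3,4),round(rr/3,1)) for u,v,rr in c[0][:n]]
E
python3 - <<'E'
from circ import *
s=snap("wrist"); print(circles(s,.60,.5,200,200,.038))
E
```

```text
time: 18.7
tcp_pos: [0.6105, 0.0028, 0.1296]
tool_rot: [0.66, 0.751, 0.001, 0.001]
force: [0.2, 0.8, -0.2]
opening: 0.075
grip_force: 0.0
time: 19.5
tcp_pos: [0.5522, 0.244, 0.1287]
tool_rot: [0.659, 0.752, -0.0, 0.0]
force: [1.1, -0.1, 0.9]
opening: 0.0753
grip_force: 0.0
time: 20.3
tcp_pos: [0.5095, 0.4268, 0.1284]
tool_rot: [0.659, 0.752, -0.0, 0.0]
force: [-0.9, -0.7, 0.0]
opening: 0.0752
grip_force: 0.0
[(np.float32(0.5102), np.float32(0.4268), np.float32(29.6))]
```

```bash
python3 -m handwheel '[[[0,0,-0.6],0],[[0,0,-0.9],0],[[0,0,-0.9],0],[[0,0,-0.6],0],[[0,0,-0.3],0],[[0,0,-0.25],0],[[0,0,0],0],[[0,0,0],0]]'
python3 -m handwheel '[[[0,0,0],0],[[0,0,0],0],[[0,0,0],0],[[0,0,0],0],[[0,0,0],0],[[0,0,0],0],[[0,0,0.2],0],[[0,0,0.3],0]]' 0.6 30
python3 -m handwheel '[[[0,0,1],0],[[0,-0.2,1],0],[[0.1,-0.5,1],0],[[0.27,-1,0],0],[[0.27,-1,0],0],[[0.27,-1,0],0],[[0.27,-1,0],0],[[0.27,-1,0],0]]'
python3 -m handwheel '[[[0.28,-1,0],0],[[0.28,-1,0],0],[[0.28,-1,0],0],[[0.28,-1,0],0],[[0.28,-1,0],0],[[0.28,-1,0],0],[[0.28,-1,0],0],[[0.2,-0.38,0],0]]'
python3 -m handwheel '[[[0,0,0],0],[[0,0,0],0],[[0,0,-0.5],0],[[0,0,-0.6],0],[[0,0,-0.5],0],[[0,0,-0.2],0],[[0,0,-0.07],0],[[0,0,-0.05],0]]'
python3 -m handwheel '[[[0,0,0],0],[[0,0,0],0],[[0,0,0],0],[[0,0,0],0],[[0,0,0],0],[[0,0,0],0],[[0,0,0],0],[[0,0,0],0]]'
```

```text
time: 21.15
tcp_pos: [0.5107, 0.4264, 0.0233]
tool_rot: [0.659, 0.752, 0.001, 0.0]
force: [-1.4, 0.3, 1.0]
opening: 0.0749
grip_force: 0.0
time: 21.95
tcp_pos: [0.5096, 0.4261, 0.0374]
tool_rot: [0.659, 0.752, -0.001, -0.0]
force: [0.6, 0.7, -0.3]
opening: 0.0594
grip_force: 32.6
time: 22.75
tcp_pos: [0.5537, 0.2542, 0.1281]
tool_rot: [0.659, 0.752, 0.0, 0.0]
force: [-0.5, 0.9, -1.3]
opening: 0.0595
grip_force: 32.7
time: 23.55
tcp_pos: [0.6189, 0.0312, 0.1281]
tool_rot: [0.66, 0.751, 0.0, 0.001]
force: [0.1, 0.1, -0.5]
opening: 0.0595
grip_force: 32.7
time: 24.35
tcp_pos: [0.6186, 0.0347, 0.0703]
tool_rot: [0.659, 0.752, 0.0, 0.0]
force: [0.3, -0.0, 0.3]
opening: 0.0597
grip_force: 32.7
time: 25.15
tcp_pos: [0.6185, 0.0339, 0.0702]
tool_rot: [0.659, 0.752, 0.0, 0.0]
force: [-0.9, -0.5, 3.8]
opening: 0.0599
grip_force: 33.1
```

```bash
python3 -m handwheel '[[[0,0,0],0],[[0,0,0],0],[[0,0,0],0],[[0,0,0.5],0],[[0,0,1],0],[[0,0,1],0],[[0,0,1],0],[[0,0,1],0]]' 0.88
python3 -m handwheel '[[[-0.35,-0.8,0.19],-1],[[-0.35,-0.8,0.19],-1],[[-0.35,-0.8,0.19],-1],[[-0.35,-0.8,0.19],-1],[[-0.35,-0.8,0.19],-1],[[-0.35,-0.8,0.19],-1],[[-0.35,-0.8,0.19],-1],[[-0.35,-0.8,0.17],-1]]'
python3 -m handwheel '[[[-0.35,-0.8,0],-1],[[-0.35,-0.8,0],-1],[[-0.35,-0.8,0],-1],[[-0.35,-0.8,0],-1],[[-0.35,-0.8,0],-1],[[-0.35,-0.8,0],-1],[[-0.35,-0.8,0],-1],[[-0.35,-0.8,0],-1]]'
python3 -m handwheel '[[[0,-0.33,0],-1],[[0,0,0],-1],[[0,0,0],-1],[[0,0,0],-0.5],[[0,0,0],0],[[0,0,0],0],[[0,0,0],0],[[0,0,0],0]]' 0.6
python3 - <<'E'
from circ import *
s=snap("wrist"); b=snap("side"); print(-s["R"].T@s["t"], r.read_state()["joints"])
A=grid(wrect(s,.56,-.28,180,200,.06,3),.56,-.28,3)
im=np.zeros((600,800,3),np.uint8); im[:,:540]=A; im[:195,540:]=cv2.resize(s["img"],(260,195)); im[200:395,540:]=cv2.resize(b["img"][170:320,260:460],(260,195))
cv2.imwrite("pics/w4.png",im)
E
```

```text
time: 25.95
tcp_pos: [0.6181, 0.034, 0.2058]
tool_rot: [0.659, 0.752, -0.0, -0.0]
force: [-0.6, -0.4, 0.3]
opening: 0.0752
grip_force: 0.0
time: 26.75
tcp_pos: [0.5338, -0.159, 0.25]
tool_rot: [0.878, 0.479, -0.0, -0.0]
force: [-0.4, -0.5, 0.1]
opening: 0.0754
grip_force: 0.0
time: 27.55
tcp_pos: [0.4497, -0.351, 0.2497]
tool_rot: [0.989, 0.15, -0.0, -0.0]
force: [0.3, -0.4, -0.7]
opening: 0.0752
grip_force: 0.0
time: 28.35
tcp_pos: [0.4503, -0.3599, 0.2498]
tool_rot: [1.0, 0.0, -0.0, 0.0]
force: [-0.5, -0.5, 0.2]
opening: 0.0514
grip_force: 0.0
[ 0.53525072 -0.36022468  0.38473424] [-8.07227287e-01  4.29833739e-01  1.35965730e+00 -8.46168476e-05
  1.35208801e+00  7.63237363e-01]
```

View pics/w4.png

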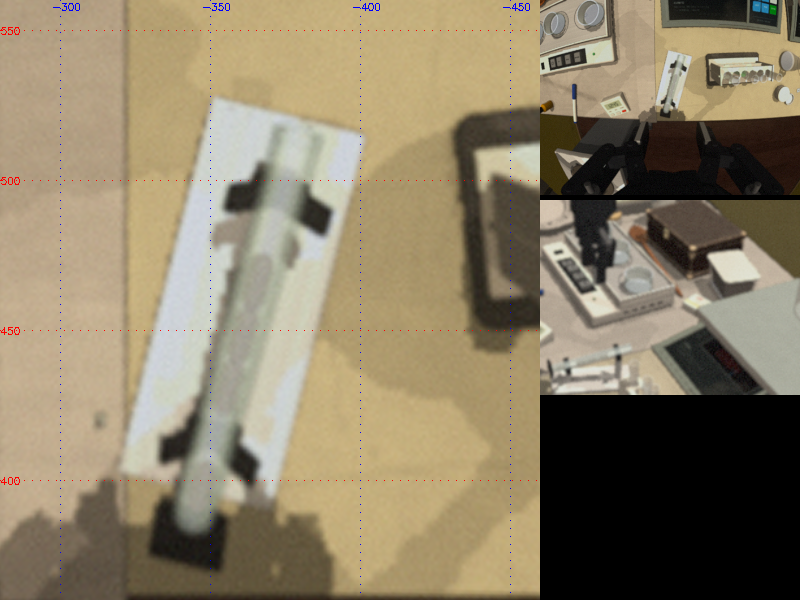

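```bash
python3 - <<'E'
from circ import *
b=last("side"); K=b["intrinsics"]
v,u=np.mgrid[0:420,0:560]; d=b["depth"]; P=np.stack([(u-K[0,2])/K[0,0]*d,(v-K[1,2])/K[1,1]*d,d],-1)
W=(P-b["t"])@b["R"]; W=W[d>0]
H=np.full((9,9),np.nan)
print("cols y=-.30..-.46 step -.02; rows x .68 ->.44")
for x in np.arange(.68,.43,-.02):
    print(round(x,2),[ (lambda m: int(1e3*np.percentile(W[m,2],90)) if m.sum()>2 else -1)((abs(W[:,0]-x)<.01)&(abs(W[:,1]-y)<.01)) for y in np.arange(-.28,-.5,-.02)])
s=snap("wrist")
A=grid(wrect(s,.70,-.20,300,200,.06,2),.70,-.20,2)
B=cv2.resize(wrect(s,.53,-.32,80,160,.06,5),(300,600))
im=np.zeros((600,800,3),np.uint8); im[:400,:500]=A[:,:500]; im[:,500:]=B; cv2.imwrite("pics/w5.png",im)
E
```

```text
cols y=-.30..-.46 step -.02; rows x .68 ->.44
0.68 [6, -1, 92, 97, 97, 97, 97, 96, 97, 97, 96]
0.66 [7, 7, -1, 53, 53, 53, 54, 53, 52, 52, 52]
0.64 [7, 8, -1, 48, 48, 48, 47, 48, 47, 47, 47]
0.62 [6, 8, -1, 43, 44, 43, 42, 43, 43, 42, 42]
0.6 [7, 8, 9, 38, 40, 38, 38, 38, 37, 36, 37]
0.58 [6, 7, 6, 32, 32, 32, 30, 31, 31, 31, 29]
0.56 [6, 6, 5, 4, 5, 5, 5, 5, 4, 4, 4]
0.54 [6, -1, 6, 5, 5, 5, -1, -1, 4, 6, 4]
0.52 [6, -1, 5, 590, 576, 87, -1, 5, -1, -1, 5]
0.5 [6, -1, 601, 600, 587, 563, -1, -1, -1, 91, 92]
0.48 [7, -1, 602, 600, 595, 580, 564, 4, -1, 134, 128]
0.46 [65, 593, 596, 599, 598, 594, 570, 557, 5, 89, 90]
0.44 [581, 576, 300, 337, 598, 597, 504, 582, 566, 9, 10]
```

View pics/w5.png

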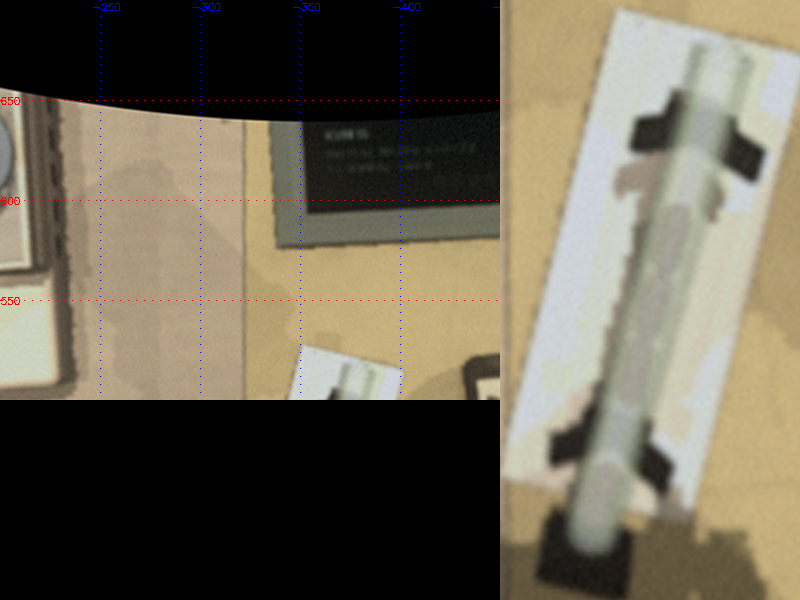

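```bash
python3 -m handwheel '[[[-0.11,-0.03,-0.3],-0.9],[[0,0,-0.8],-0.9],[[0,0,-1],-0.9],[[0,0,-1],0],[[0,0,-1],0],[[0,0,-1],0],[[0,0,-0.7],0],[[0,0,-0.3],0]]' 0.5 30
python3 -m handwheel '[[[0,0,-0.2],0],[[0,0,-0.2],0],[[0,0,-0.15],0],[[0,0,-0.04],0],[[0,0,0],0],[[0,0,0],0],[[0,0,0],0],[[0,0,0],0]]' 
python3 -m handwheel '[[[0,0,0],0],[[0,0,0],0],[[0,0,0],0],[[0,0,0],0],[[0,0,0],0],[[0,0,0],0],[[0,0,0],0],[[0,0,0],0]]' 0 30
```

```text
time: 29.3
tcp_pos: [0.4462, -0.36, 0.0647]
tool_rot: [0.993, -0.117, -0.001, -0.001]
force: [0.1, 0.4, 0.6]
opening: 0.0427
grip_force: 0.0
time: 30.1
tcp_pos: [0.4471, -0.361, 0.0494]
tool_rot: [0.993, -0.118, 0.0, 0.0]
force: [-0.1, -0.2, -0.3]
opening: 0.0429
grip_force: 0.0
time: 30.9
tcp_pos: [0.4471, -0.3606, 0.0492]
tool_rot: [0.993, -0.118, 0.0, -0.0]
force: [-0.3, 3.9, 5.4]
opening: 0.0144
grip_force: 29.7
```

```bash
python3 -m handwheel '[[[0,0,0.3],0],[[0,0,0.6],0],[[0,0,0.6],0],[[0,0,0.5],0],[[0.4,-0.1,0],0],[[0.7,-0.16,0],0],[[0.7,-0.17,0],0],[[0.73,-0.17,0],0]]' 0 20
python3 -m handwheel '[[[0,0,-0.4],0],[[0,0,-0.4],0],[[0,0,-0.2],0],[[0,0,-0.1],0],[[0,0,-0.1],0],[[0,0,0],0],[[0,0,0],0],[[0,0,0],0]]'
python3 -m handwheel '[[[0,0,-0.05],0],[[0,0,-0.05],0],[[0,0,-0.05],0],[[0,0,-0.05],0],[[0,0,-0.05],0],[[0,0,0],0],[[0,0,0],0],[[0,0,0],0]]'
python3 - <<'E'
from circ import *
s=snap("wrist"); b=snap("side")
im=np.zeros((600,800,3),np.uint8); im[:300,:400]=cv2.resize(s["img"],(400,300)); u,v=map(int,proj(b,[.52,-.38,.07])); print(u,v)
im[300:600,:]=cv2.resize(b["img"][v-45:v+45,u-120:u+120],(800,300),interpolation=cv2.INTER_CUBIC); u,v=map(int,wproj(s,np.array([.57,-.39,.07]))); print(u,v)
im[:300,400:]=cv2.resize(s["img"][max(0,v-80):max(0,v-80)+180,u-120:u+120],(400,300)); cv2.imwrite("pics/w6.png",im)
E
```

```text
time: 31.7
tcp_pos: [0.5234, -0.3798, 0.1095]
tool_rot: [0.993, -0.118, 0.0, 0.001]
force: [0.3, -0.4, -1.0]
opening: 0.0142
grip_force: 28.8
time: 32.5
tcp_pos: [0.523, -0.3791, 0.0736]
tool_rot: [0.993, -0.118, 0.0, 0.0]
force: [-0.4, 0.3, -1.1]
opening: 0.0144
grip_force: 28.8
time: 33.3
tcp_pos: [0.5239, -0.3796, 0.0673]
tool_rot: [0.993, -0.118, 0.001, 0.001]
force: [0.3, -0.4, 7.2]
opening: 0.0143
grip_force: 29.8
330 286
283 190
```

View pics/w6.png

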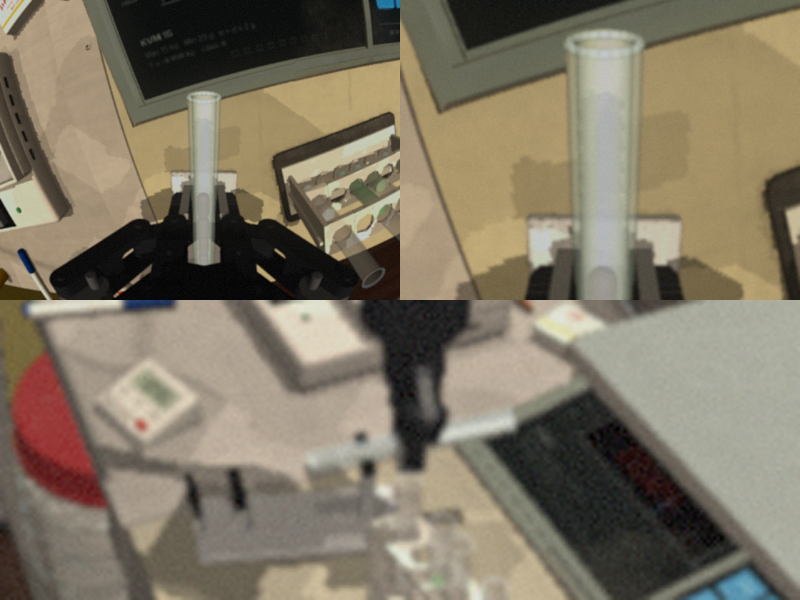

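```bash
cat > tilt.py <<'E'
from circ import *
from scipy.spatial.transform import Rotation as Ro
def tube(th, st=None, slip=0.0):   # th deg mouth down positive; returns mid, closed, mouth
    st=st or r.read_state(); R=Ro.from_quat(st["tool_rot"]).as_matrix()
    mid=st["tcp_pos"]-R[:,2]*.011; x=R[:,0].copy(); x[2]=0; x/=np.linalg.norm(x); t=np.radians(th)
    ax=x*np.cos(t)+np.array([0,0,-1])*np.sin(t); return mid, mid-ax*(.075-slip), mid+ax*(.075+slip)
def table(s,b):
    for th in range(-15,31,5):
        m,c,o=tube(th); print(th, "wrist mouth",wproj(s,o).round(1),"side mouth",proj(b,o).round(1),"closed",proj(b,c).round(1))
E
python3 - <<'E'
from tilt import *
table(last("wrist"),last("side"))
E
```

```text
-15 wrist mouth [284.7 139. ] side mouth [362.5 274.8] closed [301.6 292.1]
-10 wrist mouth [284.7 132.7] side mouth [362.9 276.9] closed [301.  290.1]
-5 wrist mouth [284.7 128.7] side mouth [363.1 278.9] closed [300.7 288.1]
0 wrist mouth [284.7 126.5] side mouth [363. 281.] closed [300.5 286. ]
5 wrist mouth [284.7 125.9] side mouth [362.7 283.1] closed [300.7 283.9]
10 wrist mouth [284.7 126.8] side mouth [362.2 285.2] closed [301.  281.7]
15 wrist mouth [284.7 128.9] side mouth [361.4 287.3] closed [301.6 279.6]
20 wrist mouth [284.7 132. ] side mouth [360.4 289.3] closed [302.5 277.5]
25 wrist mouth [284.7 136. ] side mouth [359.3 291.3] closed [303.6 275.4]
30 wrist mouth [284.7 140.7] side mouth [357.9 293.2] closed [304.9 273.4]
```

```bash
cat >> tilt.py <<'E'
def fit(b,ths=np.arange(-20,35,1.0),st=None):
    g=cv2.GaussianBlur(b["img"],(3,3),0).astype(float); best=[]
    cam=-b["R"].T@b["t"]
    for th in ths:
        m,c,o=tube(th,st); ax=(o-c)/.15; n=np.cross(ax,cam-m); n/=np.linalg.norm(n); sc=0
        for rng in (np.linspace(.004,.045,25),np.linspace(.105,.146,25)):
            P=c+rng[:,None]*ax
            for sgn in (1,-1):
                v=[]
                for d in (.005,.012):
                    q=np.array([proj(b,p+n*sgn*d) for p in P],np.float32)
                    v.append(cv2.remap(g,q[None,:,0],q[None,:,1],cv2.INTER_LINEAR)[0])
                sc+=np.linalg.norm(np.mean(v[0]-v[1],0))
        best.append(sc)
    i=int(np.argmax(best)); return ths[i], np.round(best,0)
E
python3 - <<'E'
from tilt import *
print(fit(last("side")))
E
```

```text
(np.float64(-11.0), array([121., 131., 143., 155., 177., 198., 215., 226., 233., 235., 232.,
       227., 218., 206., 190., 173., 154., 136., 124., 120., 111., 100.,
       117., 134., 148., 160., 169., 177., 181., 175., 168., 159., 149.,
       138., 126., 112.,  98.,  86.,  75.,  67.,  61.,  57.,  54.,  52.,
        51.,  50.,  48.,  46.,  43.,  41.,  39.,  42.,  47.,  51.,  55.]))
```

```bash
python3 -m handwheel '[[[0,0,-0.05],0],[[0,0,-0.05],0],[[0,0,-0.05],0],[[0,0,-0.05],0],[[0,0,0],0],[[0,0,0],0],[[0,0,0],0],[[0,0,0],0]]'; python3 - <<'E'
from tilt import *
snap("wrist"); b=snap("side"); print(fit(b))
E
```

```text
time: 34.2
tcp_pos: [0.5248, -0.3799, 0.0617]
tool_rot: [0.993, -0.118, 0.003, 0.001]
force: [2.6, -0.6, 7.9]
opening: 0.0139
grip_force: 30.2
(np.float64(-3.0), array([108., 102.,  92.,  79.,  71.,  77.,  84.,  92., 101., 111., 121.,
       132., 142., 157., 177., 193., 204., 209., 207., 202., 195., 182.,
       167., 152., 142., 143., 133., 122., 110.,  96., 106., 122., 134.,
       146., 153., 156., 157., 151., 140., 127., 111.,  96.,  87.,  82.,
        80.,  79.,  78.,  77.,  77.,  75.,  69.,  61.,  52.,  43.,  37.]))
```

```bash
python3 -m handwheel '[[[0,0,-0.05],0],[[0,0,-0.05],0],[[0,0,-0.05],0],[[0,0,-0.05],0],[[0,0,-0.03],0],[[0,0,0],0],[[0,0,0],0],[[0,0,0],0]]'; python3 - <<'E'
from tilt import *
s=snap("wrist"); b=snap("side"); print(fit(b)[0])
E
```

```text
time: 35.1
tcp_pos: [0.5249, -0.3799, 0.0549]
tool_rot: [0.993, -0.118, 0.003, 0.002]
force: [3.0, 0.0, 7.7]
opening: 0.0144
grip_force: 31.4
8.0
```

```bash
python3 -m handwheel '[[[0,0,0.3],0],[[0,0,0.6],0],[[0,0,0.8],0],[[0,0,0.6],0],[[0,0.2,0.2],0.3],[[0.1,0.4,0],0.4],[[0.1,0.6,0],0.5],[[0.1,0.8,0],0.5]]'
python3 -m handwheel '[[[0.1,0.9,0],0.5],[[0.1,0.9,0],0.5],[[0.1,0.9,0],0],[[0.1,0.9,0],0],[[0.1,0.8,0],0],[[0.1,0.6,0],0],[[0.03,0.4,0],0],[[0,0.2,0],0]]'
python3 -m handwheel '[[[0,0.1,0],0],[[0,0.08,-0.1],0],[[0,0,-0.2],0],[[0,0,-0.3],0],[[0,0,-0.2],0],[[0,0,-0.1],0],[[0,0,-0.05],0],[[0,0,0],0]]'
python3 - <<'E'
from tilt import *
s=snap("wrist"); b=snap("side"); a=snap("scene"); print(fit(b)[0])
for th in (8,): m,c,o=tube(th); print(o, wproj(s,o))
q=np.array([wproj(s,m+(o-m)*k) for k in (0,1)]); print(q)
print(circles(s,.70,.08,300,160,.084), circles(s,.70,.08,300,160,.05,R=36))
im=np.zeros((600,800,3),np.uint8); im[:420,:560]=s["img"]; u,v=map(int,proj(b,[.6,-.15,.08])); im[420:600,:300]=cv2.resize(b["img"][v-45:v+45,u-75:u+75],(300,180)); u,v=map(int,q.mean(0)); im[0:300,565:800]=cv2.resize(s["img"][v-75:v+75,u-58:u+59],(235,300),interpolation=cv2.INTER_CUBIC); cv2.imwrite("pics/w7.png",im)
E
```

```text
time: 36.0
tcp_pos: [0.5314, -0.317, 0.1262]
tool_rot: [0.999, -0.042, -0.001, -0.001]
force: [0.2, 0.4, -1.1]
opening: 0.0141
grip_force: 30.3
time: 36.8
tcp_pos: [0.5503, -0.1487, 0.1269]
tool_rot: [1.0, 0.001, -0.001, -0.0]
force: [0.3, 0.1, -0.8]
opening: 0.0141
grip_force: 30.3
time: 37.6
tcp_pos: [0.5508, -0.1456, 0.099]
tool_rot: [1.0, -0.0, -0.0, 0.0]
force: [0.5, -0.0, -1.7]
opening: 0.0142
grip_force: 30.3
1.0
[ 0.62525516 -0.1455853   0.10003562] [284.54417129 125.74244118]
[[284.63355846 296.00262912]
 [284.54417129 125.74244118]]
[(np.float32(0.6252), np.float32(-0.0745), np.float32(30.1)), (np.float32(0.6302), np.float32(-0.1498), np.float32(30.0)), (np.float32(0.6205), np.float32(0.0022), np.float32(29.7))] [(np.float32(0.6228), np.float32(-0.0362), np.float32(36.8)), (np.float32(0.6225), np.float32(-0.1825), np.float32(36.4)), (np.float32(0.6288), np.float32(-0.1502), np.float32(35.0))]
```

View pics/w7.png

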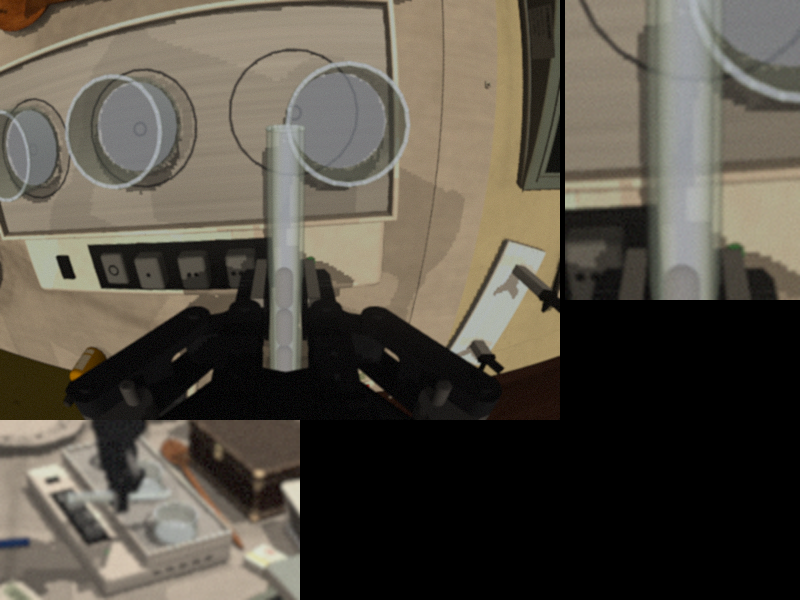

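```bash
cat >> tilt.py <<'E'
from scipy.optimize import least_squares
def w2p(s,u,v,z): return least_squares(lambda p: wproj(s,np.array([p[0],p[1],z]))-[u,v],[.6,-.1]).x.round(4)
def dish(s,x,y,zb=.05,n=200):   # fit dish rim circle (z=zb+.034,R=29) by edge strength near guess
    g=cv2.GaussianBlur(cv2.cvtColor(s["img"],cv2.COLOR_BGR2GRAY),(3,3),0).astype(np.float32); a=np.linspace(0,2*np.pi,n)
    def sc(p,R=.0288):
        P=np.stack([p[0]+R*np.cos(a),p[1]+R*np.sin(a),np.full(n,zb+.034)],-1); v=[]
        for k in (R-.004,R,R+.004):
            Q=P.copy(); Q[:,:2]=np.array(p)+(P[:,:2]-p)*k/R; q=wproj(s,Q).astype(np.float32); v.append(cv2.remap(g,q[None,:,0],q[None,:,1],1)[0])
        return np.mean(np.clip(2*v[1]-v[0]-v[2],0,40))
    b=max(((sc((x+i,y+j)),x+i,y+j) for i in np.arange(-.016,.0161,.001) for j in np.arange(-.016,.0161,.001)))
    return np.round(b,4)
E
python3 - <<'E'
from tilt import *
s=last("wrist")
print("rim R",w2p(s,348,124,.084),"ring R",w2p(s,293,112,.05),"rim M",w2p(s,115,131,.084),"ring M",w2p(s,140,128,.05),"bar tip",w2p(s,284,267,.112))
for p in [(.62,-.175),(.624,-.057),(.618,.034)]: print(dish(s,*p))
E
```

```text
rim R [ 0.6253 -0.1749] ring R [ 0.6291 -0.1502] rim M [ 0.6252 -0.0602] ring M [ 0.6234 -0.0587] bar tip [ 0.5671 -0.1453]
[39.432  0.625 -0.176]
[39.9133  0.625  -0.056 ]
[20.5327  0.619   0.034 ]
```

```bash
python3 -m handwheel '[[[0,0,0.4],0],[[0,0,0.6],0],[[-0.2,-0.4,0],-0.3],[[-0.4,-0.8,0],-0.4],[[-0.4,-0.9,0],-0.5],[[-0.4,-0.9,0],-0.5],[[-0.4,-0.9,0],-0.5],[[-0.4,-0.9,0],-0.5]]'
python3 -m handwheel '[[[-0.4,-0.8,0],0],[[-0.4,-0.8,0],0],[[-0.3,-0.5,0],0],[[-0.16,-0.27,0],0],[[0,0,-0.3],0],[[0,0,-0.5],0],[[0,0,-0.4],0],[[0,0,-0.2],0]]'
python3 -m handwheel '[[[0,0,-0.2],0],[[0,0,-0.2],0],[[0,0,-0.2],0],[[0,0,-0.2],0],[[0,0,-0.2],0],[[0,0,-0.1],0],[[0,0,-0.1],0],[[0,0,-0.07],0]]' 0 20
python3 -m handwheel '[[[0,0,0],0],[[0,0,0],0],[[0,0,0],0],[[0,0,0],0],[[0,0,0],0],[[0,0,0],0],[[0,0,0],0],[[0,0,0],0]]'
python3 - <<'E'
from tilt import *
s=snap("wrist"); b=snap("side"); print(fit(b)[0])
E
```

```text
time: 38.55
tcp_pos: [0.4836, -0.2912, 0.1292]
tool_rot: [0.993, -0.119, -0.0, 0.0]
force: [0.4, -0.0, -1.2]
opening: 0.0146
grip_force: 30.3
time: 39.35
tcp_pos: [0.4469, -0.3591, 0.0855]
tool_rot: [0.993, -0.117, -0.001, -0.001]
force: [-0.1, 0.7, -0.7]
opening: 0.0141
grip_force: 30.3
time: 40.15
tcp_pos: [0.4473, -0.361, 0.0492]
tool_rot: [0.993, -0.118, 0.0, 0.0]
force: [-0.6, -1.1, 3.7]
opening: 0.0143
grip_force: 31.8
time: 40.95
tcp_pos: [0.4472, -0.3607, 0.0492]
tool_rot: [0.993, -0.118, 0.0, 0.0]
force: [1.1, -4.1, 2.3]
opening: 0.0144
grip_force: 31.7
2.0
```

```bash
python3 - <<'E'
from tilt import *
print(fit(last("side"))[1])
s=last("wrist"); g=s["img"]; 
import numpy as np
for th in (-15,-10,-5,0,5): m,c,o=tube(th); print(th, wproj(s,o).round(1))
col=g[90:170,279:290].mean((1,2)).round(0); print(col)
E
```

```text
[157. 150. 141. 129. 117. 111. 110. 108. 105. 106. 113. 126. 139. 148.
 154. 156. 153. 146. 157. 172. 182. 187. 187. 186. 186. 182. 177. 172.
 164. 150. 140. 131. 117. 103.  90.  77.  65.  54.  48.  50.  57.  62.
  65.  66.  64.  59.  50.  47.  51.  58.  65.  72.  79.  86.  91.]
-15 [284.5 139.3]
-10 [284.5 133. ]
-5 [284.6 128.9]
0 [284.6 126.6]
5 [284.6 126. ]
[132. 131. 131. 132. 132. 132. 131. 132. 131. 133. 133. 134. 133. 133.
 133. 133. 134. 133. 134. 134. 133. 134. 134. 134. 133. 134. 132. 122.
 113. 118. 146. 164. 170. 172. 172. 172. 173. 170. 160. 153. 159. 166.
 166. 159. 151. 156. 166. 170. 171. 168. 167. 160. 156. 160. 167. 167.
 166. 162. 159. 161. 167. 167. 167. 167. 167. 162. 154. 148. 145. 144.
 145. 145. 145. 144. 144. 145. 144. 145. 145. 145.]
```

```bash
python3 -m handwheel '[[[0,0,0],0],[[0,0,0],0],[[0,0,0],0],[[0,0,0],0],[[0,0,0.3],0],[[0,0,0.8],0],[[0,0,0.8],0],[[0,0,0.8],0]]' 0.5
python3 -m handwheel '[[[0.7,0.7,0],0.34],[[0.7,0.7,0],0.34],[[0.7,0.7,0],0.34],[[0.7,0.7,0],0.34],[[0.7,0.7,0],0.34],[[0.7,0.7,0],0.34],[[0.7,0.7,0],0.33],[[0.7,0.7,0],0.33]]' 0.88 30
python3 -m handwheel '[[[0.34,0.58,0],0],[[0,0,0],0],[[0,0,0],0],[[0,0,0],0],[[0,0,0],0],[[0,0,0],0],[[0,0,0],0],[[0,0,0],0]]'
python3 - <<'E'
from tilt import *
s=snap("wrist"); b=snap("side"); print(dish(s,.625,-.1755),dish(s,.624,-.057),dish(s,.618,.034))
E
```

```text
time: 41.85
tcp_pos: [0.447, -0.3605, 0.1316]
tool_rot: [0.993, -0.117, -0.0, 0.0]
force: [0.3, -0.4, -0.0]
opening: 0.0428
grip_force: 0.0
time: 42.65
tcp_pos: [0.6158, -0.1916, 0.1308]
tool_rot: [1.0, 0.001, 0.0, 0.0]
force: [-1.0, -0.8, 1.0]
opening: 0.0756
grip_force: 0.0
time: 43.45
tcp_pos: [0.6251, -0.1755, 0.1302]
tool_rot: [1.0, -0.0, 0.0, 0.0]
force: [-0.6, -0.4, -0.7]
opening: 0.0751
grip_force: 0.0
[39.5771  0.625  -0.1755] [39.8378  0.625  -0.056 ] [3.97272e+01 6.18000e-01 3.50000e-02]
```

```bash
python3 -m handwheel '[[[0,0,-0.6],0],[[0,0,-0.7],0],[[0,0,-0.5],0],[[0,0,-0.2],0],[[0,0,-0.02],0],[[0,0,0],0],[[0,0,0],0],[[0,0,0],0]]'
python3 -m handwheel '[[[0,0,0],0],[[0,0,0],0],[[0,0,0],0],[[0,0,0],0],[[0,0,0],0],[[0,0,0],0],[[0,0,0],0],[[0,0,0.12],0]]' 0.6 30
python3 -m handwheel '[[[0,0.2,0],0],[[0.06,0.3,0],0],[[0.07,0.28,0],0],[[0,0.1,0],0],[[0,0,0],0],[[0,0,-0.06],0],[[0,0,-0.06],0],[[0,0,0],0]]'
python3 -m handwheel '[[[0,0,0],0],[[0,0,0],0],[[0,0,0],0],[[0,0,0],0],[[0,0,0.4],0],[[0,0,0.6],0],[[0,0,0.6],0],[[0,0,0.6],0]]' 0.78
python3 - <<'E'
from tilt import *
s=snap("wrist"); print(dish(s,.629,-.149),dish(s,.624,-.057),dish(s,.618,.034))
E
```

```text
time: 44.35
tcp_pos: [0.6257, -0.1753, 0.0704]
tool_rot: [1.0, 0.0, 0.001, 0.0]
force: [-0.0, -0.9, -0.1]
opening: 0.0749
grip_force: 0.0
time: 45.15
tcp_pos: [0.6248, -0.175, 0.0727]
tool_rot: [1.0, -0.0, -0.001, -0.0]
force: [0.5, -0.1, -0.9]
opening: 0.0581
grip_force: 32.3
time: 45.95
tcp_pos: [0.6292, -0.149, 0.0703]
tool_rot: [1.0, -0.0, 0.0, 0.0]
force: [-1.5, 0.8, 4.7]
opening: 0.0578
grip_force: 32.9
time: 46.75
tcp_pos: [0.6293, -0.1488, 0.1372]
tool_rot: [1.0, 0.0, 0.0, 0.0]
force: [0.5, -0.3, 0.2]
opening: 0.0665
grip_force: 0.0
[40.     0.629 -0.149] [39.9908  0.625  -0.057 ] [3.99341e+01 6.18000e-01 3.40000e-02]
```

```bash
python3 -m handwheel '[[[-0.7,-0.8,0],-0.34],[[-0.7,-0.8,0],-0.34],[[-0.7,-0.8,0],-0.34],[[-0.7,-0.8,0],-0.34],[[-0.7,-0.8,0],-0.34],[[-0.7,-0.8,0],-0.34],[[-0.7,-0.8,0],-0.33],[[-0.7,-0.8,0],-0.33]]' 0.5 20
python3 -m handwheel '[[[-0.47,-0.66,0],0],[[0,0,0],0],[[0,0,-0.5],0],[[0,0,-0.7],0],[[0,0,-0.7],0],[[0,0,-0.5],0],[[0,0,-0.3],0],[[0,0,-0.18],0]]'
python3 -m handwheel '[[[0,0,0],0],[[0,0,0],0],[[0,0,0],0],[[0,0,0],0],[[0,0,0],0],[[0,0,0],0],[[0,0,0],0],[[0,0,0],0]]' 0 30
python3 -m handwheel '[[[0,0,0.3],0],[[0,0,0.6],0],[[0,0,0.6],0],[[0,0,0.5],0],[[0.4,-0.1,0],0],[[0.7,-0.16,0],0],[[0.7,-0.17,0],0],[[0.73,-0.17,0],0]]' 0 20
python3 - <<'E'
from tilt import *
b=snap("side"); print(fit(b)[0])
E
python3 -m handwheel '[[[0,0,-0.4],0],[[0,0,-0.4],0],[[0,0,-0.2],0],[[0,0,-0.1],0],[[0,0,-0.1],0],[[0,0,-0.05],0],[[0,0,-0.05],0],[[0,0,-0.05],0]]'
python3 -m handwheel '[[[0,0,-0.05],0],[[0,0,-0.05],0],[[0,0,-0.05],0],[[0,0,-0.05],0],[[0,0,-0.05],0],[[0,0,-0.05],0],[[0,0,-0.05],0],[[0,0,-0.05],0]]'
python3 - <<'E'
from tilt import *
b=snap("side"); print(fit(b)[0])
E
python3 -m handwheel '[[[0,0,-0.05],0],[[0,0,-0.04],0],[[0,0,-0.04],0],[[0,0,0],0],[[0,0,0],0],[[0,0,0],0],[[0,0,0],0],[[0,0,0],0]]'
python3 - <<'E'
from tilt import *
b=snap("side"); print(fit(b)[0])
E
```

```text
time: 47.6
tcp_pos: [0.4603, -0.3417, 0.1359]
tool_rot: [0.993, -0.118, 0.0, 0.0]
force: [1.0, 0.1, -0.4]
opening: 0.0425
grip_force: 0.0
time: 48.4
tcp_pos: [0.4473, -0.36, 0.0486]
tool_rot: [0.993, -0.117, -0.0, -0.0]
force: [-0.1, -0.2, -0.3]
opening: 0.0427
grip_force: 0.0
time: 49.2
tcp_pos: [0.4474, -0.3607, 0.0498]
tool_rot: [0.993, -0.118, 0.001, 0.0]
force: [0.4, 2.3, 5.2]
opening: 0.014
grip_force: 30.4
time: 50.0
tcp_pos: [0.5233, -0.379, 0.1094]
tool_rot: [0.993, -0.118, -0.0, 0.0]
force: [0.4, -0.6, -0.7]
opening: 0.0145
grip_force: 29.4
3.0
time: 50.85
tcp_pos: [0.5232, -0.3794, 0.0698]
tool_rot: [0.993, -0.117, 0.001, 0.001]
force: [-1.3, 0.2, 7.4]
opening: 0.0144
grip_force: 30.3
time: 51.65
tcp_pos: [0.5251, -0.3799, 0.0593]
tool_rot: [0.993, -0.118, 0.003, 0.002]
force: [3.0, -1.4, 9.5]
opening: 0.0143
grip_force: 31.4
2.0
time: 52.5
tcp_pos: [0.525, -0.3799, 0.0553]
tool_rot: [0.993, -0.118, 0.003, 0.002]
force: [3.3, -0.6, 7.9]
opening: 0.0145
grip_force: 32.0
8.0
```

```bash
python3 -m handwheel '[[[0,0,0.3],0],[[0,0,0.6],0],[[0,0,0.8],0],[[0,0,0.6],0],[[0,0.2,0.2],0.3],[[0.1,0.4,0],0.4],[[0.1,0.6,0],0.5],[[0.1,0.8,0],0.5]]'
python3 -m handwheel '[[[0.1,0.9,0],0.5],[[0.1,0.9,0],0.5],[[0.1,0.9,0],0],[[0.1,0.9,0],0],[[0.1,0.8,0],0],[[0.1,0.6,0],0],[[0,0.4,0],0],[[0,0.2,0],0]]'
python3 -m handwheel '[[[0,0.07,0],0],[[0,0,-0.1],0],[[0,0,-0.2],0],[[0,0,-0.3],0],[[0,0,-0.2],0],[[0,0,-0.1],0],[[0,0,-0.06],0],[[0,0,0],0]]'
cat >> tilt.py <<'E'
def strip(s,k=3,th=8,st=None):  # wrist strip along tube, rows: -20..100 mm from mid (mouth side down the list), cols +-14 mm
    m,c,o=tube(th,st); ax=(o-m)/np.linalg.norm(o-m); y=np.cross([0,0,1],ax)
    t=np.arange(-20,100,1/k); w=np.arange(-14,14,1/k)
    P=m+1e-3*t[:,None,None]*ax+1e-3*w[None,:,None]*y
    q=wproj(s,P).astype(np.float32); return cv2.remap(s["img"],q[...,0],q[...,1],cv2.INTER_CUBIC)
def look(name):
    s=snap("wrist"); i=strip(s); cv2.imwrite(f"/tmp/st_{name}.png",i); p=cv2.cvtColor(i,cv2.COLOR_BGR2GRAY)[:,39:45].mean(1); return s,p.reshape(-1,6).mean(1).round(0).astype(int)
E
python3 - <<'E'
from tilt import *
s,p=look("0"); print(p); print(dish(s,.629,-.149))
E
```

```text
time: 53.35
tcp_pos: [0.5314, -0.3166, 0.1262]
tool_rot: [0.999, -0.042, -0.001, -0.001]
force: [-0.3, 0.3, -0.6]
opening: 0.0146
grip_force: 31.0
time: 54.15
tcp_pos: [0.5493, -0.1484, 0.1269]
tool_rot: [1.0, 0.001, -0.001, -0.0]
force: [0.4, -1.2, -1.0]
opening: 0.0142
grip_force: 31.0
time: 54.95
tcp_pos: [0.5498, -0.1485, 0.0986]
tool_rot: [1.0, -0.0, -0.0, -0.0]
force: [0.4, -0.1, -0.2]
opening: 0.0146
grip_force: 31.0
[135 135 135 134 128 127 133 135 135 134 135 134 134 135 132 129 158 160
 160 160 160 160 161 162 162 161 157 157 152 153 152 153 155 156 156 157
 156 169 149 147 152 166 166 166 166 166 168 162 125 113 122 116 118 122
 123 122 123 123 122 122]
[39.9571  0.629  -0.149 ]
```

```bash
python3 -m handwheel '[[[-0.2,0,0],0],[[-0.3,0,0],0],[[0.5,0,0],0],[[-0.5,0,0],0],[[0.5,0,0],0],[[-0.5,0,0],0],[[0.5,0,0],0],[[0,0,0],0]]'
python3 - <<'E'
from tilt import *
s,p=look("1"); print(p)
E
```

```text
time: 55.8
tcp_pos: [0.5504, -0.1487, 0.0994]
tool_rot: [1.0, 0.0, 0.001, 0.0]
force: [0.6, -0.6, -1.4]
opening: 0.0144
grip_force: 31.0
[156 156 156 155 155 156 156 154 134 135 135 134 134 135 134 135 134 130
 142 133 135 135 136 135 136 135 136 135 130 146 131 135 135 135 136 136
 136 136 135 134 133 132 136 136 136 137 136 163 169 152 121 118 116 123
 124 123 123 123 123 123]
```

```bash
python3 - <<'E'
from tilt import *
s=last("wrist"); im=np.zeros((600,800,3),np.uint8)
im[:360,:84]=cv2.imread("/tmp/st_0.png"); im[:360,90:174]=cv2.imread("/tmp/st_1.png")
m,c,o=tube(8); u,v=map(int,wproj(s,m+(o-m)*.6)); print(u,v)
im[:600,180:680]=cv2.resize(s["img"][v-110:v+130,u-100:u+100],(500,600),interpolation=cv2.INTER_CUBIC)
cv2.imwrite("pics/w8.png",im)
E
```

```text
284 199
```

View pics/w8.png

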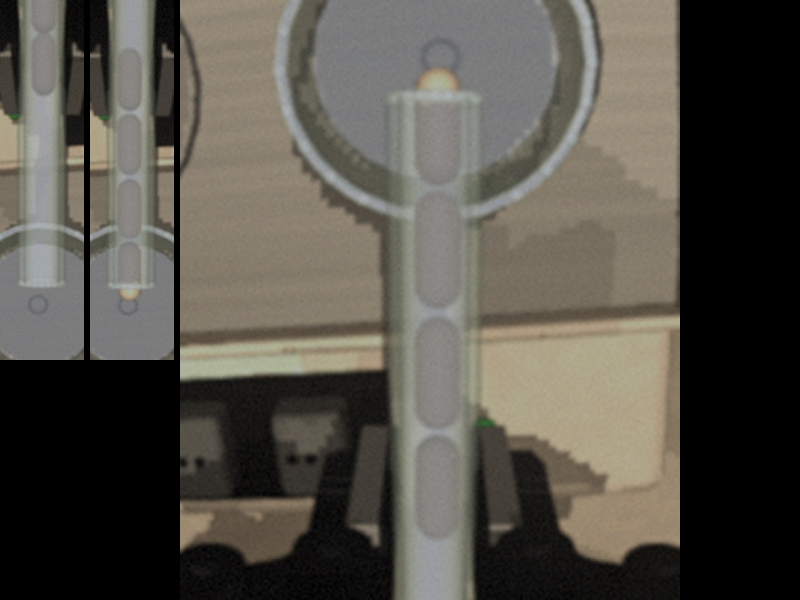

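```bash
python3 -m handwheel '[[[-0.15,0,0],0],[[-0.15,0,0],0],[[0.3,0,0],0],[[0,0,0],0],[[0,0,0],0],[[0,0,0],0],[[0,0,0],0],[[0,0,0],0]]'
python3 - <<'E'
from tilt import *
s,p=look("2"); print(p)
E
```

```text
time: 56.65
tcp_pos: [0.5498, -0.1484, 0.0989]
tool_rot: [1.0, 0.0, -0.0, 0.0]
force: [0.7, -0.0, -1.1]
opening: 0.0142
grip_force: 31.0
[156 155 155 156 156 155 155 154 156 155 151 133 134 135 135 134 135 135
 135 134 130 147 132 136 136 136 136 136 136 136 135 134 146 131 135 136
 136 136 136 136 137 134 148 166 166 166 168 163 126 114 121 117 109 131
 170 171 172 174 153 125]
```

```bash
python3 -m handwheel '[[[0,0.2,0],0],[[-0.06,0.5,0],0],[[-0.06,0.7,0],0],[[-0.06,0.7,0],0],[[0,0.5,0],0],[[0,0.3,0],0],[[0,0.15,0],0],[[0,0,0],0]]'
python3 - <<'E'
from tilt import *
s,p=look("3"); print(p); print(dish(s,.624,-.057),dish(s,.629,-.149))
E
python3 -m handwheel '[[[-0.15,0,0],0],[[-0.15,0,0],0],[[0.3,0,0],0],[[0,0,0],0],[[-0.15,0,0],0],[[-0.15,0,0],0],[[0.3,0,0],0],[[0,0,0],0]]'
python3 - <<'E'
from tilt import *
s,p=look("4"); print(p)
E
```

```text
time: 57.5
tcp_pos: [0.5446, -0.0566, 0.099]
tool_rot: [1.0, 0.0, 0.0, 0.0]
force: [-0.8, -0.2, -1.4]
opening: 0.0145
grip_force: 31.0
[146 148 150 154 158 161 161 162 162 162 160 137 137 137 137 137 137 137
 138 137 132 139 134 138 138 138 139 138 138 138 137 137 151 134 138 139
 139 139 139 139 139 137 152 170 170 170 172 167 125 117 125 118 123 126
 126 125 126 126 125 126]
[38.0707  0.625  -0.057 ] [40.     0.629 -0.149]
time: 58.35
tcp_pos: [0.5457, -0.0571, 0.0992]
tool_rot: [1.0, -0.0, 0.001, 0.0]
force: [0.3, 0.1, -0.1]
opening: 0.0146
grip_force: 31.0
[147 149 152 157 159 162 163 162 163 163 162 167 156 152 149 135 138 138
 139 138 138 139 139 137 132 155 135 138 139 139 139 139 139 140 138 136
 157 134 138 140 140 140 140 141 140 139 143 171 130 119 125 115 125 126
 126 125 126 126 125 125]
```

```bash
python3 -m handwheel '[[[-0.15,0,0],0],[[-0.15,0,0],0],[[0.3,0,0],0],[[0,0,0],0],[[-0.15,0,0],0],[[-0.15,0,0],0],[[0.3,0,0],0],[[0,0,0],0]]'
python3 - <<'E'
from tilt import *
s,p=look("5"); print(p)
E
python3 -m handwheel '[[[-0.15,0,0],0],[[-0.15,0,0],0],[[0.3,0,0],0],[[0,0,0],0],[[0,0,0],0],[[0,0,0],0],[[0,0,0],0],[[0,0,0],0]]'
python3 - <<'E'
from tilt import *
s,p=look("6"); print(p)
E
```

```text
time: 59.2
tcp_pos: [0.5457, -0.0572, 0.0992]
tool_rot: [1.0, -0.0, 0.001, 0.0]
force: [-0.6, -0.3, -0.0]
opening: 0.0143
grip_force: 31.0
[147 149 152 156 159 162 163 162 162 162 163 167 156 152 151 151 150 149
 145 134 138 138 138 139 139 139 139 137 134 148 134 138 139 139 139 139
 140 140 139 137 148 132 138 140 140 141 140 161 171 170 146 114 124 126
 126 125 126 126 125 125]
time: 60.05
tcp_pos: [0.5445, -0.057, 0.0989]
tool_rot: [1.0, -0.0, -0.0, 0.0]
force: [0.2, -0.3, -1.4]
opening: 0.0148
grip_force: 31.0
[147 149 151 156 159 162 163 163 162 162 162 166 159 151 151 151 150 150
 149 148 140 136 138 139 138 139 139 139 139 137 139 147 135 139 140 140
 140 140 140 140 137 153 170 170 170 169 172 167 126 116 125 119 114 133
 171 171 170 170 153 110]
```

```bash
python3 -m handwheel '[[[0,0.2,0],0],[[-0.06,0.5,0],0],[[-0.06,0.7,0],0],[[-0.06,0.7,0],0],[[0,0.5,0],0],[[0,0.3,0],0],[[0,0.15,0],0],[[0,0,0],0]]'
python3 - <<'E'
from tilt import *
s,p=look("7"); print(p); print(dish(s,.618,.034),dish(s,.624,-.057),dish(s,.629,-.149))
E
python3 -m handwheel '[[[-0.15,0,0],0],[[-0.15,0,0],0],[[0.3,0,0],0],[[0,0,0],0],[[-0.15,0,0],0],[[-0.15,0,0],0],[[0.3,0,0],0],[[0,0,0],0]]'
python3 -m handwheel '[[[-0.15,0,0],0],[[-0.15,0,0],0],[[0.3,0,0],0],[[0,0,0],0],[[0,0,0],0],[[0,0,0],0],[[0,0,0],0],[[0,0,0],0]]'
python3 - <<'E'
from tilt import *
s,p=look("8"); print(p)
E
```

```text
time: 60.9
tcp_pos: [0.5392, 0.0349, 0.0989]
tool_rot: [1.0, 0.0, 0.0, 0.0]
force: [0.3, -0.6, -0.8]
opening: 0.0143
grip_force: 31.0
[165 165 165 164 163 162 162 161 163 163 164 168 171 171 163 145 144 145
 145 145 141 137 140 139 141 139 141 140 140 138 143 152 136 140 140 141
 140 140 140 141 139 155 172 171 171 171 174 168 123 122 127 117 126 127
 127 126 126 126 127 127]
[3.8113e+01 6.1900e-01 3.4000e-02] [40.     0.625 -0.057] [10.7766  0.629  -0.149 ]
time: 61.75
tcp_pos: [0.5404, 0.0344, 0.0992]
tool_rot: [1.0, -0.0, 0.001, 0.0]
force: [-0.8, -0.8, 0.1]
opening: 0.0145
grip_force: 31.0
time: 62.55
tcp_pos: [0.5391, 0.0345, 0.0989]
tool_rot: [1.0, -0.0, -0.0, 0.0]
force: [-0.1, -1.3, 0.8]
opening: 0.0143
grip_force: 31.0
[165 165 164 165 164 162 162 162 163 163 164 168 171 171 165 145 145 145
 145 145 145 152 169 169 168 164 151 137 141 141 141 141 142 141 141 139
 147 159 135 140 142 142 142 142 142 141 141 166 124 120 126 118 126 127
 127 126 126 126 126 127]
```

```bash
python3 -m handwheel '[[[-0.15,0,0],0],[[-0.15,0,0],0],[[0.3,0,0],0],[[0,0,0],0],[[-0.15,0,0],0],[[-0.15,0,0],0],[[0.3,0,0],0],[[0,0,0],0]]'
python3 - <<'E'
from tilt import *
s,p=look("9"); print(p)
E
```

```text
time: 63.4
tcp_pos: [0.5404, 0.0344, 0.0992]
tool_rot: [1.0, -0.0, 0.001, 0.0]
force: [-0.1, -0.5, -1.1]
opening: 0.0145
grip_force: 31.0
[164 165 164 164 163 162 162 162 162 164 164 169 171 171 159 145 145 145
 144 145 145 156 171 166 165 165 162 158 157 157 153 136 141 141 141 141
 142 141 141 139 144 171 145 137 141 141 142 169 175 179 179 163 127 127
 126 126 126 127 126 127]
```

```bash
python3 -m handwheel '[[[-0.15,0,0],0],[[-0.15,0,0],0],[[0.3,0,0],0],[[0,0,0],0],[[0,0,0],0],[[0,0,0],0],[[0,0,0],0],[[0,0,0],0]]'
python3 - <<'E'
from tilt import *
s,p=look("10"); print(p)
E
```

```text
time: 64.25
tcp_pos: [0.539, 0.0345, 0.0989]
tool_rot: [1.0, 0.0, -0.0, 0.0]
force: [0.3, -0.0, -0.7]
opening: 0.0145
grip_force: 31.0
[164 165 164 164 164 162 161 162 162 163 164 168 170 171 165 144 144 145
 145 144 145 151 169 169 168 164 162 159 157 158 157 158 151 137 141 142
 141 141 141 141 142 139 151 171 171 170 173 168 124 121 113 163 179 178
 178 179 178 174 130 126]
```

```bash
python3 -m handwheel '[[[0,0,0.4],0],[[0,0,0.6],0],[[-0.05,-0.3,0],0],[[-0.1,-0.6,0],0],[[-0.15,-0.8,0],0],[[-0.2,-0.9,0],0],[[-0.2,-0.9,0],0],[[-0.2,-0.9,0],0]]'
python3 -m handwheel '[[[-0.2,-0.9,0],-0.3],[[-0.2,-0.9,0],-0.3],[[-0.2,-0.9,0],-0.3],[[-0.2,-0.9,0],-0.3],[[-0.2,-0.9,0],-0.3],[[-0.2,-0.9,0],-0.3],[[-0.2,-0.9,0],-0.3],[[-0.2,-0.9,0],-0.3]]'
python3 -m handwheel '[[[-0.2,-0.7,0],-0.3],[[-0.17,-0.5,0],0],[[-0.12,-0.26,0],0],[[-0.08,-0.1,0],0],[[0,0,-0.3],0],[[0,0,-0.5],0],[[0,0,-0.4],0],[[0,0,-0.2],0]]'
python3 -m handwheel '[[[0,0,-0.2],0],[[0,0,-0.2],0],[[0,0,-0.2],0],[[0,0,-0.2],0],[[0,0,-0.2],0],[[0,0,-0.1],0],[[0,0,-0.1],0],[[0,0,-0.07],0]]' 0 20
python3 -m handwheel '[[[0,0,-0.02],0],[[0,0,0],0],[[0,0,0],0],[[0,0,0],0],[[0,0,0],0],[[0,0,0],0],[[0,0,0],0],[[0,0,0],0]]'
python3 - <<'E'
from tilt import *
s=snap("wrist"); cv2.imwrite("/tmp/st_11.png",strip(s,th=-15))
E
python3 -m handwheel '[[[0,0,0],0],[[0,0,0],0],[[0,0,0],0],[[0,0,0],0],[[0,0,0.2],0],[[0,0,0.8],0],[[0,0,0.8],0],[[0,0,1],0]]' 0.5
python3 -m handwheel '[[[0,0,1],0],[[0,0,1],0],[[0,0,1],0],[[0,0,0.8],0],[[0,0,0],0],[[0,0,0],0],[[0,0,0],0],[[0,0,0],0]]'
python3 - <<'E'
from tilt import *
s=snap("wrist"); b=snap("side"); a=snap("scene")
im=np.zeros((600,800,3),np.uint8); im[:360,:84]=cv2.imread("/tmp/st_11.png")
im[:600,90:480]=wrect(s,.56,-.28,130,200,.06,3); im[:300,485:800]=cv2.resize(b["img"][170:320,240:398],(315,300)); im[300:600,485:800]=cv2.resize(s["img"][0:210,0:220],(315,300)); cv2.imwrite("pics/w9.png",im)
E
```

```text
time: 65.1
tcp_pos: [0.5115, -0.099, 0.1288]
tool_rot: [1.0, -0.0, -0.0, 0.0]
force: [1.0, -0.9, -0.8]
opening: 0.014
grip_force: 31.0
time: 65.9
tcp_pos: [0.4632, -0.315, 0.1287]
tool_rot: [0.994, -0.105, -0.0, 0.0]
force: [0.5, -0.7, -0.8]
opening: 0.0143
grip_force: 31.0
time: 66.7
tcp_pos: [0.4467, -0.359, 0.0853]
tool_rot: [0.993, -0.117, -0.001, -0.001]
force: [0.3, -0.6, -0.1]
opening: 0.0145
grip_force: 31.0
time: 67.5
tcp_pos: [0.4474, -0.3608, 0.049]
tool_rot: [0.993, -0.118, 0.001, 0.0]
force: [-0.1, -2.6, 4.5]
opening: 0.0143
grip_force: 32.8
time: 68.3
tcp_pos: [0.4473, -0.3606, 0.0484]
tool_rot: [0.993, -0.118, 0.0, 0.0]
force: [1.0, -4.5, 4.6]
opening: 0.0145
grip_force: 33.0
time: 69.15
tcp_pos: [0.4465, -0.3598, 0.1327]
tool_rot: [0.993, -0.118, -0.001, -0.001]
force: [0.2, -0.4, -0.7]
opening: 0.0424
grip_force: 0.0
time: 69.95
tcp_pos: [0.4466, -0.3598, 0.2449]
tool_rot: [0.993, -0.118, -0.001, -0.001]
force: [0.4, 0.4, -0.5]
opening: 0.0429
grip_force: 0.0
```

View pics/w9.png

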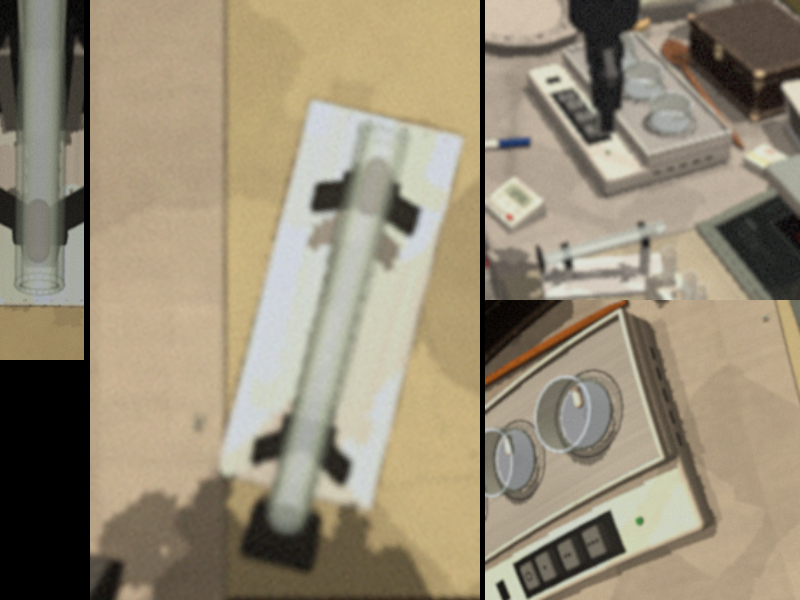

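```bash
python3 -m handwheel '[[[0.3,1,0],1],[[0.3,1,0],1],[[0.3,1,0],1],[[0.3,1,0],1],[[0.3,1,0],1],[[0.3,1,0],1],[[0.3,1,0],1],[[0.3,1,0],1]]' 0 40
python3 -m handwheel '[[[0.01,0.3,0],1],[[0.01,0.3,0],1],[[0.01,0.3,0],1],[[0.01,0.3,0],1],[[0.01,0.3,0],1],[[0.01,0.3,0],1],[[0.01,0.3,0],1],[[0.01,0.3,0],1]]'
python3 -m handwheel '[[[0,0.06,-0.3],1],[[0,0,-0.9],1],[[0,0,-0.9],1],[[0,0,-0.9],1],[[0,0,-0.9],1],[[0,0,-0.9],0.45],[[0,0,-0.7],0],[[0,0,-0.4],0]]'
python3 -m handwheel '[[[0,0,-0.1],0],[[0,0,-0.1],0],[[0,0,0],0],[[0,0,0],0],[[0,0,0],0],[[0,0,0],0],[[0,0,0],0],[[0,0,0],0]]'
python3 - <<'E'
from tilt import *
s=snap("wrist"); print(dish(s,.618,.034),dish(s,.624,-.057),dish(s,.629,-.149))
E
```

```text
time: 70.9
tcp_pos: [0.5192, -0.119, 0.246]
tool_rot: [0.973, 0.231, -0.0, -0.0]
force: [0.3, 0.1, -0.1]
opening: -0.0003
grip_force: 0.0
time: 71.7
tcp_pos: [0.5213, -0.0479, 0.2459]
tool_rot: [0.835, 0.55, -0.0, -0.0]
force: [-0.5, 1.1, 0.4]
opening: -0.0001
grip_force: 0.0
time: 72.5
tcp_pos: [0.5204, -0.0463, 0.0673]
tool_rot: [0.684, 0.73, -0.001, -0.001]
force: [-0.2, 0.5, -0.0]
opening: 0.0001
grip_force: 0.0
time: 73.3
tcp_pos: [0.5215, -0.0465, 0.0634]
tool_rot: [0.684, 0.73, 0.0, 0.0]
force: [0.9, -0.1, -0.1]
opening: -0.0
grip_force: 0.0
[32.6568  0.618   0.034 ] [33.3374  0.625  -0.057 ] [10.4814  0.642  -0.133 ]
```

```bash
python3 -m handwheel '[[[0,0,-0.1],0],[[0,0,-0.1],0],[[0,0,-0.1],0],[[0,0,-0.08],0],[[0,0,-0.06],0],[[0,0,-0.06],0],[[0,0,-0.05],0],[[0,0,0],0]]'
python3 -m handwheel '[[[0,0,-0.03],0],[[0,0,-0.03],0],[[0,0,-0.02],0],[[0,0,0],0],[[0,0,0],0],[[0,0,0],0],[[0,0,0],0],[[0,0,0],0]]'
```

```text
time: 74.15
tcp_pos: [0.5213, -0.0465, 0.0465]
tool_rot: [0.684, 0.73, -0.0, -0.0]
force: [-1.0, 0.4, 1.2]
opening: -0.0
grip_force: 0.5
time: 74.95
tcp_pos: [0.5214, -0.0465, 0.0451]
tool_rot: [0.684, 0.73, 0.0, 0.0]
force: [-2.3, 0.2, 7.8]
opening: -0.0001
grip_force: 4.1
```

Pressed to the stop. Lift straight up, check the whole deck.

```bash
python3 -m handwheel '[[[0,0,0.3],0],[[0,0,0.8],0],[[0,0,1],0],[[0,0,1],0],[[0,0,1],0],[[-0.3,0,1],0],[[-0.5,0,1],0],[[-0.4,0,0.5],0]]'
python3 -m handwheel '[[[0,-0.7,0],0],[[0,-0.9,0],0],[[0,-0.9,0],0],[[0,-0.9,0],0],[[0,-0.6,0],0],[[0,0,0],0],[[0,0,0],0],[[0,0,0],0]]'
python3 - <<'E'
from tilt import *
s=snap("wrist"); b=snap("side")
print(dish(s,.618,.034),dish(s,.624,-.057),dish(s,.629,-.149))
im=np.zeros((600,800,3),np.uint8); im[:560,:800]=cv2.resize(wrect(s,.70,.10,320,224,.05,2.5),(800,560)); cv2.imwrite("pics/w10.png",im)
E
```

```text
time: 75.75
tcp_pos: [0.4857, -0.0466, 0.2453]
tool_rot: [0.684, 0.73, 0.001, 0.002]
force: [-0.7, 0.8, 0.3]
opening: 0.0
grip_force: 0.0
time: 76.55
tcp_pos: [0.4854, -0.1656, 0.2424]
tool_rot: [0.683, 0.73, 0.0, -0.0]
force: [0.1, 0.6, -0.9]
opening: 0.0
grip_force: 0.0
[21.753  0.619  0.034] [39.9625  0.626  -0.056 ] [39.4679  0.63   -0.15  ]
```

View pics/w10.png

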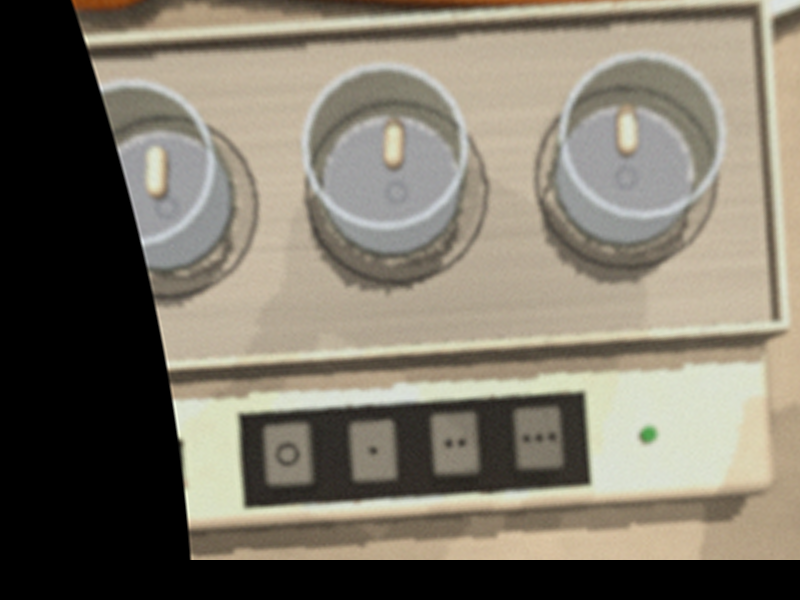

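```bash
python3 - <<'E'
from tilt import *
s=last("wrist"); c=-s["R"].T@s["t"]; K=s["intrinsics"]
for n,x,y in [("off",.5185,-.0135),("slow",.521,-.047),("med",.523,-.081),("fast",.5255,-.115)]:
    u,v=wproj(s,np.array([x,y,.043])); a=np.array([u-K[0,2],v-K[1,2]]); th=np.hypot(*a)/K[0,0]; d=np.append(a/np.hypot(*a)*np.tan(th),1)
    u,v=int(round(u)),int(round(v)); D=np.median(s["depth"][v-3:v+4,u-3:u+4]); print(n,(c+s["R"].T@d*D).round(4))
E
```

```text
off [ 0.5181 -0.0143  0.0467]
slow [ 0.5215 -0.0466  0.0393]
med [ 0.5226 -0.081   0.0462]
fast [ 0.525  -0.1147  0.0464]
```

Slow latched, all others up.

```bash
python3 -c "
from bench import r
print(r.job_done())"
```

```text
the job is handed in; nothing more can be done
None
```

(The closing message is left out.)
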